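Air the canisters in the drying box

ROBOT

A 7-joint arm with a two-finger parallel gripper is mounted at the origin on the work surface. World frame = base frame: x ahead of the robot, y to its left, z up, the work surface at z = 0. Lengths are in m, angles in rad, forces in N, time in s.
With the tool pointing down it reaches from about 0.425 to 1.025 m from the base axis. Payload 3.6 kg.
Tool frame: the origin (TCP) lies midway between the tips of the shut fingers; the grasp point (between the pads) lies 19 mm behind it; x points along the fingers, y is the direction in which the jaws open and shut, and the axes are right-handed (so a half turn about x gives the same grasp; the last joint's range is limited). The gripper opens to 85 mm and grips with 20 to 120 N. Pads are 22 mm wide; open, the fingers measure 114 mm over their backs; the gripper's body (76 mm by 85 mm) begins 54 mm behind the grasp point. The pads swing forward as they close: fully open they stand 13 mm farther back than shut.
Start: joints at [1.091, 0.591, 0.048, 1.609, -0.033, 0.943, -0.034], TCP at [0.273, -0.671, 0.231] pointing down, gripper open.
Joint ranges: [-2.69, 2.69], [-0.47, 2.24], [-1.27, 1.36], [0.19, 2.51], [-1.53, 4.68], [0.08, 2.07], [-3.09, 3.09]. Speed limits (rad/s): [2.57, 2.57, 3.14, 3.14, 3.14, 3.14, 3.14].

INTERFACE

Orientations are given as a 3x3 rotation matrix whose columns are the frame's x, y, z axes.
In Python, from plant import bot gives the robot as it stands.
- The arm moves only by the shell command python3 -m jog 'ROWS' [OPENING] [FORCE]. ROWS is JSON, a list of rows, each an object with "xyz": the shift along the tool's x, y, z in cm, a list of three; "turn": the turn, a rotation vector about the tool's x, y, z in degrees, a list of three. A call has exactly 10 rows; each row shifts and turns the pose as measured when the row begins, along the tool's axes as they then stand; what a row does not reach is not made up. A row lasts 1/8 s, in which the tool goes at most 62.5 mm and 10.7 degrees, less where a joint would pass 70% of its speed; a pose out of reach is approached as far as the arm can. A call with a gripper value outside its range is refused whole. OPENING is the finger opening in cm, from 0 to 8.54, set as the call begins (- or left out, the last holds). The fingers move at their own pace and stop on an object; FORCE is the grip in N (left out, the last holds). Time passes only in rows, so rows that do not move let the fingers close, or fill a call up. It gives the time, the measured TCP pose, the force and the opening at its end, in the units of the state.
- bot.state(): the state, without advancing time (a new reading comes with each control period).
- bot.camera(name): name is "scene" or "top" or "wrist"; returns the picture (420x560x3 uint8, red, green, blue); there is no depth.
- bot.get_calibration(name): a dict with "fx", "fy", "cx", "cy" (pixels), "k1" (the pictures are not rectified: a ray, as slopes to the right and down, at radius r is drawn at 1 + k1 r^2 times it, then the intrinsics apply), "rvec" (rotation vector, rad) and "tvec" (3), from world to camera coordinates, as OpenCV has them; the wrist camera has in their place "hand_eye" (4x4, takes a point from camera to tool coordinates, whose origin is the TCP and whose axes are the tool frame's). Camera axes: x right, y down, z forward; pixel columns grow to the right and rows downward; lengths in m; the calibration is good to about 2 mm. A picture is of the moment at which its call begins: read the wrist's pose just before it. get_calibration takes no time and is no camera call.
- bot.job_done(): hands the job in, once; it reports no verdict.
The state is a dict: "time_s": time; "joint_pos": joint angles; "qvel": joint speeds; "effort": joint torques, N m; "eef_pos": TCP position; "tool_rot": TCP orientation; "force": force on the tool from outside, world axes, zero at the start; "moment": the same for the moment, N m; "width": opening from 0.0 (shut) to 1.0 (fully open).
Only numpy, scipy, OpenCV 4.12 (cv2) and the standard library are available. Lean on these libraries where they do the work, as an engineer would, in place of code of your own. Each camera call takes 0.05 s, during which the arm holds its last target.

TASK

Raise the hinged cover of the drying box fully open, take the loose cap off each small canister that still has one and lay it flat, knob up, in the cap tray, and stand every small canister, open, upright on the floor of the box. Then lower the cover gently, without letting it drop, until it is fully closed on the box, and let go. Leave the bowl, saucer, scoop, jar, big tins and spoon where they are.

Things in the scene. Friction and masses are not known exactly. Their poses are not given: they have to be found in the camera images.
- dryer: White open-topped drying box fixed to the counter, outside 140 (x) x 340 (y) x 100 mm high, walls and floor 8 mm; inside 124 x 324 mm. Origin: centre of its underside on the counter. x points to the rear (away from the robot), y along its length; yaw varies. Three canisters fit side by side along y, about 95 mm apart.
- cover (a joint): Hinge angle of the box's translucent flat cover (140 x 340 x 8 mm, 0.5 kg), hinged along the box's rear rim. 0 = closed, flat on the rim (its stop); grows as the front edge swings up and to the rear; 1.9 rad = open stop, leaning back past upright, where it stays. Below 1.5 rad it falls shut if let go (light damping, 0.25 N m s/rad), landing at well over 1 rad/s. 2.5 N at the bar lifts it.
- cover_hinge (a point): Middle of the cover's hinge axis, which runs along the box's y; 70 mm to the rear of the box's origin and 104.5 mm above the counter.
- cover_bar (a point): Middle of the cover's handle: round bar 12 mm thick, parallel to the hinge, 190 mm from it, held by two arms 150 mm apart, 50 mm ahead of the cover's front edge (44 mm clear). Pinch it from above between the arms; it turns between the fingers as the cover swings. Closed: 104.5 mm above the counter. At the open stop: 284 mm above it, 61 mm to the rear of the hinge.
- cap_tray: Low wooden tray fixed to the counter, 100 (x) x 285 (y) x 14 mm high, walls and floor 5 mm, two thin dividers as high as the walls, making three bays in a row along its y, each 90 x 88 mm inside, centres at y = -93, 0 and +93 mm. Origin: centre of its underside.
- can0: Small aluminium canister, 62 mm across, 85 mm tall, wall 3 mm, 0.16 kg, standing on the counter. Origin: centre of its underside, z up. Some start capped, some already open.
- cap0: Loose cap in the mouth of can0, lifts straight off: aluminium disc 66 mm across, 5 mm thick; round wooden knob on top, 22 mm across, 28 mm tall; plug below, 48 mm across, 6 mm deep. Origin: centre of the plug's underside (79 mm above the canister's underside when on); z up; disc top at 11 mm, knob top at 39 mm. 0.05 kg. Absent if can0 starts open.
- can1: Small aluminium canister, 62 mm across, 85 mm tall, wall 3 mm, 0.16 kg, standing on the counter. Origin: centre of its underside, z up. Some start capped, some already open.
- cap1: Loose cap in the mouth of can1, lifts straight off: aluminium disc 66 mm across, 5 mm thick; round wooden knob on top, 22 mm across, 28 mm tall; plug below, 48 mm across, 6 mm deep. Origin: centre of the plug's underside (79 mm above the canister's underside when on); z up; disc top at 11 mm, knob top at 39 mm. 0.05 kg. Absent if can1 starts open.
- can2: Small aluminium canister, 62 mm across, 85 mm tall, wall 3 mm, 0.16 kg, standing on the counter. Origin: centre of its underside, z up. Some start capped, some already open.
- cap2: Loose cap in the mouth of can2, lifts straight off: aluminium disc 66 mm across, 5 mm thick; round wooden knob on top, 22 mm across, 28 mm tall; plug below, 48 mm across, 6 mm deep. Origin: centre of the plug's underside (79 mm above the canister's underside when on); z up; disc top at 11 mm, knob top at 39 mm. 0.05 kg. Absent if can2 starts open.
- bowl: Bystander, not part of the job: stainless steel bowl, 160 mm across, 70 high. Origin: centre of its underside.
- saucer: Bystander, not part of the job: blue ceramic saucer, 120 mm across, 18 high. Origin: centre of its underside.
- scoop: Bystander, not part of the job: white plastic scoop lying flat: tub 75 x 55 x 34 mm centred on its origin, handle reaching 120 mm towards its -x. Origin: centre of its underside.
- jar: Bystander, not part of the job: glass jar with flip-top lid, 88 mm across, 134 high. Origin: centre of its underside.
- big_tin0: Bystander, not part of the job: large closed aluminium tin, no knob, 104 mm across, 142 high. Origin: centre of its underside.
- big_tin1: Bystander, not part of the job: second large closed tin, as big_tin0. Origin: centre of its underside.
- spoon: Bystander, not part of the job: wooden spoon lying flat along its x axis. Origin: near its middle, on its axis.
Mind the look-alikes: they are no part of the job. What is shaped like the can2 but blue or purple is not meant. Leave any blue look-alike of the can0 alone.

How it is judged:
On the way, in this order (a step that is already met when the one before it is completed fails the run):
1. the cover is raised fully open (value of joint cover above 1.75 rad), for 0.2 s.
2. every canister stands upright in the open box (x of can0 in the frame of dryer between -0.042 and 0.042 m and y of can0 in the frame of dryer between -0.135 and 0.135 m and z of can0 in the frame of dryer between 0 and 0.016 m and angle between each of can0, can1, can2's own z axis and vertical below 0.12 rad and x of can1 in the frame of dryer between -0.042 and 0.042 m and y of can1 in the frame of dryer between -0.135 and 0.135 m and z of can1 in the frame of dryer between 0 and 0.016 m and x of can2 in the frame of dryer between -0.042 and 0.042 m and y of can2 in the frame of dryer between -0.135 and 0.135 m and z of can2 in the frame of dryer between 0 and 0.016 m and value of joint cover above 1 rad), for 0.2 s.
3. the cover is closed again (value of joint cover below 0.03 rad), for 0.2 s.
At the end, for the whole second after the job is handed in: The cover is shut (under 0.03 rad), every canister present stands upright (within 0.12 rad) on the floor of the box, every cap present lies flat (within 0.12 rad), knob up, on the floor of the cap tray, and all are at rest (value of joint cover below 0.03 rad and x of can0 in the frame of dryer between -0.042 and 0.042 m and y of can0 in the frame of dryer between -0.135 and 0.135 m and z of can0 in the frame of dryer between 0 and 0.016 m and angle between each of can0, can1, can2, cap0, cap1, cap2's own z axis and vertical below 0.12 rad and x of can1 in the frame of dryer between -0.042 and 0.042 m and y of can1 in the frame of dryer between -0.135 and 0.135 m and z of can1 in the frame of dryer between 0 and 0.016 m and x of can2 in the frame of dryer between -0.042 and 0.042 m and y of can2 in the frame of dryer between -0.135 and 0.135 m and z of can2 in the frame of dryer between 0 and 0.016 m and x of cap0 in the frame of cap_tray between -0.04 and 0.04 m and y of cap0 in the frame of cap_tray between -0.13 and 0.13 m and z of cap0 in the frame of cap_tray between 0 and 0.0115 m and x of cap1 in the frame of cap_tray between -0.04 and 0.04 m and y of cap1 in the frame of cap_tray between -0.13 and 0.13 m and z of cap1 in the frame of cap_tray between 0 and 0.0115 m and x of cap2 in the frame of cap_tray between -0.04 and 0.04 m and y of cap2 in the frame of cap_tray between -0.13 and 0.13 m and z of cap2 in the frame of cap_tray between 0 and 0.0115 m and linear speed of each of can0, cap0, can1, cap1, can2, cap2 below 0.02 m/s); the robot touches nothing.
It fails at once if the cover drops or is slammed shut: it closes faster than 1.2 rad/s over its last 0.12 rad (value of joint cover below 0.12 rad and velocity of joint cover below -1.2 rad/s).
It fails at once if a bystander is moved more than 30 mm (distance of any of bowl, saucer, scoop, jar, big_tin0, big_tin1, spoon from where it was at the start of the episode above 0.03 m).
Of cap0, cap1, cap2 only 1 to 3 are there at a start; the rules pass over those that are not, and their reading is None.
At some moment in a run one of can0, can1, can2 may be knocked a few centimetres aside while the robot is not near it.
It also fails if it takes over 210 s, if anything falls off the work surface, if the arm or the gripper's body presses on something with over 40 N, if the wrist force passes 120 N, or if a joint passes its speed limit or range.

## Working session

There is one attempt and no reset: what is moved stays moved. The work goes in short steps, Python scripts to look and compute and a shell command to move; the robot and the scene stay as the last step left them, time stands still between calls to the robot, and variables do not carry over. Pictures are saved under pics/ and viewed, and the job is handed in when it is done.

```bash
ls; mkdir -p pics; python3 - <<'E'
from plant import bot
import cv2,numpy as np
s=bot.state();print({k:np.round(v,3).tolist() for k,v in s.items()})
for n in ["scene","top","wrist"]:
    im=bot.camera(n);cv2.imwrite(f"pics/{n}0.png",im[:,:,::-1]);print(n,bot.get_calibration(n))
E
```

```text
pics
{'time_s': 0.0, 'joint_pos': [1.09, 0.592, 0.048, 1.61, -0.033, 0.943, -0.034], 'qvel': [-0.0, 0.001, -0.001, -0.001, 0.002, -0.001, -0.0], 'effort': [-0.0, -54.869, 1.547, -19.812, 0.009, 0.009, -0.0], 'eef_pos': [0.273, -0.671, 0.23], 'tool_rot': [[-0.001, 0.377, -0.926], [0.002, -0.926, -0.377], [-1.0, -0.002, 0.0]], 'force': [-0.071, -0.538, 0.188], 'moment': [0.019, 0.053, -0.006], 'width': 1.002}
scene {'fx': 522.6847911823944, 'fy': 522.6847911823944, 'cx': 274.71254026637445, 'cy': 204.36890987149988, 'k1': -0.017804046063471114, 'rvec': array([ 2.30053254,  0.96575829, -0.32791036]), 'tvec': array([-0.38988509, -0.26742903,  1.84592655])}
top {'fx': 401.11230227933356, 'fy': 401.11230227933356, 'cx': 280.87981101230173, 'cy': 211.75841224204916, 'k1': -0.11841201191537636, 'rvec': array([ 2.15902543, -2.10752853,  0.15002033]), 'tvec': array([-0.01002411,  0.58127613,  1.44334591])}
wrist {'fx': 374.04635925247595, 'fy': 374.04635925247595, 'cx': 284.6003630460884, 'cy': 211.4826034171989, 'k1': -0.03845790275305464, 'hand_eye': array([[ 5.34923549e-04, -2.91375006e-01,  9.56608760e-01,
        -1.44421652e-01],
       [ 9.99999856e-01,  1.20458022e-04, -5.22496799e-04,
        -6.62354833e-04],
       [ 3.70113089e-05,  9.56608902e-01,  2.91375029e-01,
        -7.38948729e-02],
       [ 0.00000000e+00,  0.00000000e+00,  0.00000000e+00,
         1.00000000e+00]])}
```

View pics/top0.png

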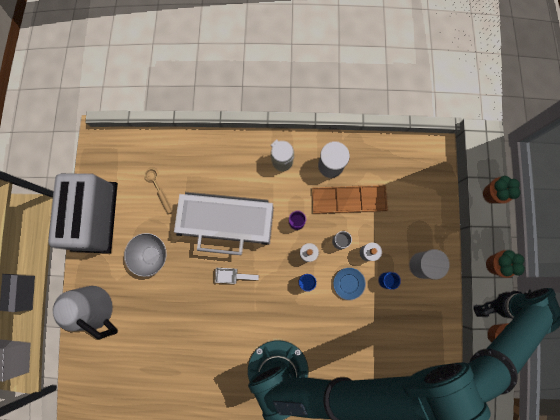

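View pics/scene0.png

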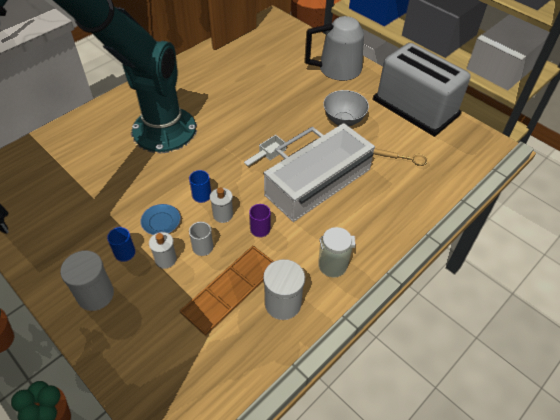

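View pics/wrist0.png

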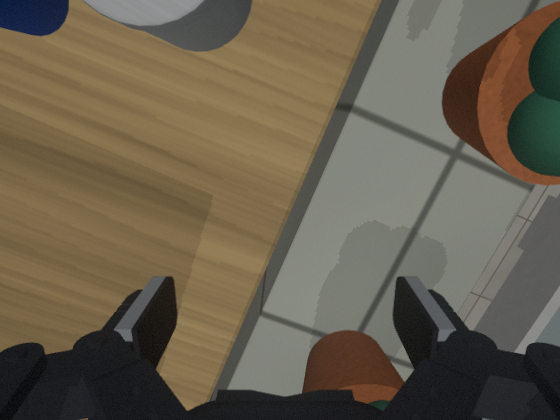

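The top view shows the box at about (224,218) with its handle bar towards the robot at about (220,250). The cap tray is at (348,200).

- **Can candidates:** capped aluminium at (309,253) and (372,252), and open aluminium at (342,240).
- **Not meant:** blue cans at (308,282) and (390,281), the purple can at (297,219), and the big tins at (334,158) and (431,264).

I choose the three small aluminium ones and check them in a close crop.

```bash
cat > h.py <<'E'
from plant import bot
import cv2,numpy as np
C={n:bot.get_calibration(n) for n in ["scene","top","wrist"]}
def K(n):
    c=C[n];return np.array([[c['fx'],0,c['cx']],[0,c['fy'],c['cy']],[0,0,1.]]),np.array([c['k1'],0,0,0,0.])
def ext(n,st=None):
    if n!='wrist':
        R=cv2.Rodrigues(C[n]['rvec'])[0];t=np.array(C[n]['tvec']);return R,t
    T=np.eye(4);T[:3,:3]=np.array(st['tool_rot']);T[:3,3]=st['eef_pos']
    M=np.linalg.inv(T@C['wrist']['hand_eye']);return M[:3,:3],M[:3,3]
def cast(n,px,z,st=None):
    k,d=K(n);R,t=ext(n,st)
    u=cv2.undistortPoints(np.array(px,float).reshape(-1,1,2),k,d).reshape(-1,2)
    o=-R.T@t;r=np.c_[u,np.ones(len(u))]@R
    return o+r*((z-o[2])/r[:,2])[:,None]
def proj(n,P,st=None):
    k,d=K(n);R,t=ext(n,st)
    return cv2.projectPoints(np.array(P,float).reshape(-1,1,3),cv2.Rodrigues(R)[0],t,k,d)[0].reshape(-1,2)
def tri(pts):
    "pts list of (name,px,st): least squares intersection"
    A=np.zeros((3,3));b=np.zeros(3)
    for n,px,st in pts:
        R,t=ext(n,st);o=-R.T@t;p=cast(n,[px],o[2]-1,st)[0];v=p-o;v/=np.linalg.norm(v);Q=np.eye(3)-np.outer(v,v);A+=Q;b+=Q@o
    return np.linalg.solve(A,b)
def snap(n,name):
    st=bot.state();im=bot.camera(n);cv2.imwrite(f"pics/{name}.png",im[:,:,::-1]);return st,im
E
python3 - <<'E'
import cv2
a=cv2.imread('pics/top0.png')
cv2.imwrite('pics/c1.png',cv2.resize(a[180:310,280:410],None,fx=4.6,fy=4.6,interpolation=cv2.INTER_CUBIC))
cv2.imwrite('pics/c2.png',cv2.resize(a[170:300,165:295],None,fx=4.6,fy=4.6,interpolation=cv2.INTER_CUBIC))
b=cv2.imread('pics/scene0.png')
cv2.imwrite('pics/c3.png',cv2.resize(b[110:290,100:400],None,fx=2.66,fy=2.66,interpolation=cv2.INTER_CUBIC))
E
```

```text
(no output)
```

View pics/c1.png

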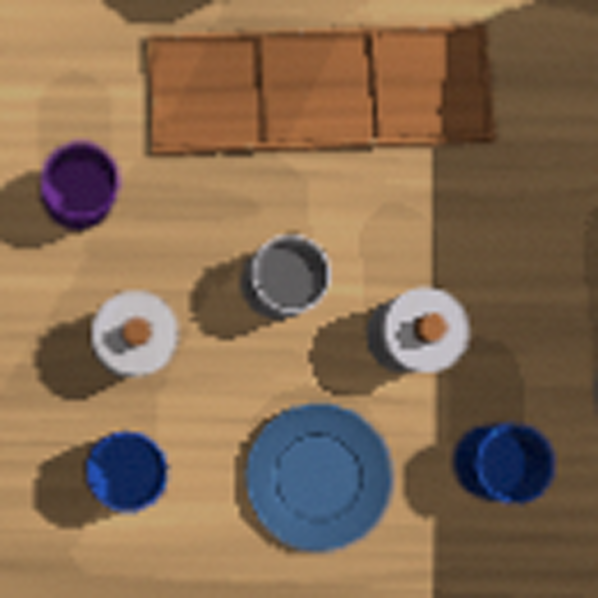

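View pics/c2.png

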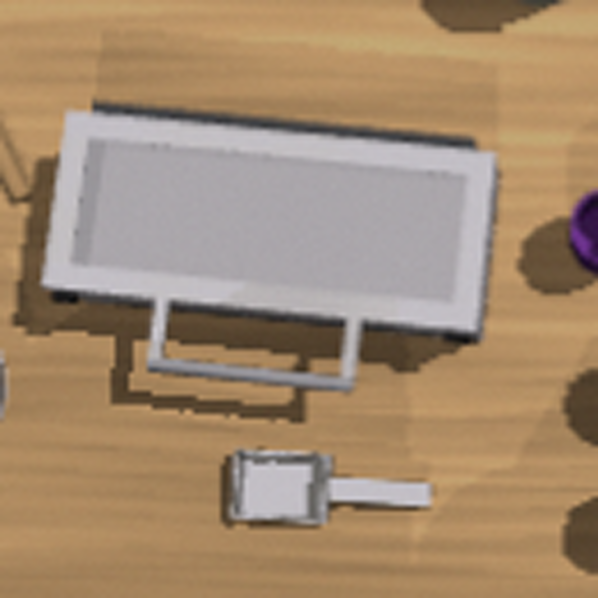

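View pics/c3.png

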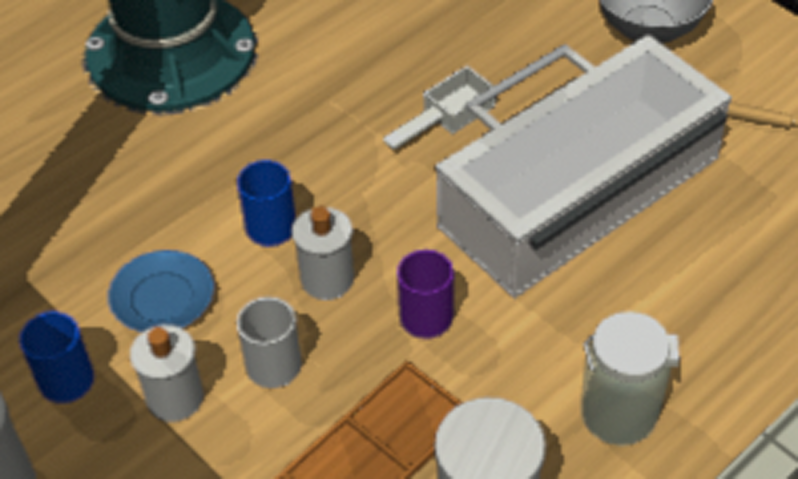

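The crop confirms it: plain aluminium cans with cap discs and wooden knobs at (309,253) and (372,252), and an open plain aluminium can at (343,239). The purple and blue cans are left alone.

```bash
python3 - <<'E'
from h import *
def top(c,ox,oy): 
    c=np.array(c,float);return (c+.5)/4.6-.5+[ox,oy]
np.set_printoptions(precision=4,suppress=True)
sc=lambda c:(np.array(c,float)+.5)/2.66-.5+[100,110]
print('discs',cast('top',top([[135,334],[426,330]],280,180),.090))
print('knobtops',cast('top',top([[139,330],[434,326]],280,180),.118))
print('open rim',cast('top',top([[291,274]],280,180),.085))
print('scene discs',cast('scene',sc([[324,236],[164,350]]),.090))
print('scene open',cast('scene',sc([[267,325]]),.085))
print('blue,purple',cast('top',top([[127,471],[514,463],[82,182]],280,180),.085))
print('saucer',cast('top',top([[319,477]],280,180),.015))
tc=cast('top',top([[147,38],[485,28],[493,138],[149,153]],280,180),.014);print('tray',tc,tc.mean(0))
cc=cast('top',top([[68,112],[496,155],[473,338],[44,287]],165,170),.1085);print('cover',cc,cc.mean(0),np.linalg.norm(np.diff(cc,axis=0),axis=1))
b=cast('top',top([[150,366],[353,386]],165,170),.1045);print('bar',b,b.mean(0),np.linalg.norm(b[1]-b[0]))
bs=cast('scene',sc([[472,104],[566,48]]),.1045);print('bar scene',bs,bs.mean(0))
print('scoop',cast('top',top([[278,487],[430,493],[230,487],[328,487]],165,170),.03))
print('tin,jar',cast('top',[[334,157],[282,152],[431,262]],.14), cast('top',[[145,255]],.07))
E
```

```text
discs [[ 0.4315 -0.0999  0.09  ]
 [ 0.4393 -0.3253  0.09  ]]
knobtops [[ 0.433  -0.1014  0.118 ]
 [ 0.4407 -0.3255  0.118 ]]
open rim [[ 0.481  -0.2209  0.085 ]]
scene discs [[ 0.4419 -0.1088  0.09  ]
 [ 0.4418 -0.3274  0.09  ]]
scene open [[ 0.4883 -0.229   0.085 ]]
blue,purple [[ 0.3267 -0.0958  0.085 ]
 [ 0.3382 -0.3947  0.085 ]
 [ 0.5495 -0.0569  0.085 ]]
saucer [[ 0.3239 -0.2542  0.015 ]]
tray [[ 0.6815 -0.1105  0.014 ]
 [ 0.697  -0.3938  0.014 ]
 [ 0.6039 -0.3989  0.014 ]
 [ 0.5847 -0.1134  0.014 ]] [ 0.6418 -0.2541  0.014 ]
cover [[0.6281 0.3717 0.1085]
 [0.6012 0.0338 0.1085]
 [0.459  0.0473 0.1085]
 [0.4896 0.3817 0.1085]] [0.5445 0.2086 0.1085] [0.339  0.1429 0.3358]
bar [[0.4311 0.2959 0.1045]
 [0.4202 0.1383 0.1045]] [0.4257 0.2171 0.1045] 0.15799796186859666
bar scene [[0.4209 0.1418 0.1045]
 [0.4328 0.2924 0.1045]] [0.4268 0.2171 0.1045]
scoop [[0.3414 0.204  0.03  ]
 [0.3402 0.0819 0.03  ]
 [0.3402 0.2427 0.03  ]
 [0.3426 0.1638 0.03  ]]
tin,jar [[ 0.768  -0.1816  0.14  ]
 [ 0.7822  0.0038  0.14  ]
 [ 0.4029 -0.5203  0.14  ]] [[0.4058 0.4968 0.07  ]]
```

The measurements agree with the given sizes: cover 339×143 mm, bar ~158 mm, tray ~285 mm. The box centre is about (.545,.208) with yaw about -0.08. The plan is to keep the jaws along the box's x throughout. First I turn and lift.

```bash
cat > go.py <<'E'
import sys
from h import *
# usage: go.py x y z [yawdeg of tool y]
t=np.array([float(v) for v in sys.argv[1:4]]);yaw=np.radians(float(sys.argv[4]) if len(sys.argv)>4 else -4.6)
s=bot.state();R=np.array(s['tool_rot']);p=np.array(s['eef_pos'])
y=np.array([np.cos(yaw),np.sin(yaw),0]);x=np.array([0,0,-1.]);T=np.c_[x,y,np.cross(x,y)]
print('t',round(s['time_s'],2),'pos',p.round(4),'d_cm(tool)',(R.T@(t-p)*100).round(2),'turn',np.degrees(cv2.Rodrigues(R.T@T)[0].ravel()).round(2),'F',np.round(s['force'],1),'w',round(s['width']*8.54,2),'q',np.round(s['joint_pos'],2))
E
python3 -m jog '[{"xyz":[-0.8,0,0],"turn":[-7,0,0]},{"xyz":[-0.8,0,0],"turn":[-7,0,0]},{"xyz":[-0.8,0,0],"turn":[-7,0,0]},{"xyz":[-0.8,0,0],"turn":[-7,0,0]},{"xyz":[-0.8,0,0],"turn":[-7,0,0]},{"xyz":[-0.8,0,0],"turn":[-7,0,0]},{"xyz":[-0.8,0,0],"turn":[-7,0,0]},{"xyz":[-0.8,0,0],"turn":[-7,0,0]},{"xyz":[-0.8,0,0],"turn":[-7,0,0]},{"xyz":[0,0,0],"turn":[0,0,0]}]' 4.0 40
python3 go.py 0.5 -0.3 0.3
```

```text
time_s: 1.4
eef_pos: [0.2714, -0.6679, 0.2987]
tool_rot: [[-0.006, 0.999, -0.049], [0.011, -0.049, -0.999], [-1.0, -0.007, -0.011]]
force: [0.1, 0.4, -0.2]
width: 0.471
t 1.4 pos [ 0.2714 -0.6679  0.2987] d_cm(tool) [  0.15  21.02 -37.87] turn [ 1.78 -0.63  0.4 ] F [ 0.1  0.4 -0.2] w 4.03 q [ 1.28  0.54 -0.25  1.53  0.14  1.1   0.95]
```

```bash
python3 -m jog '[{"xyz":[0,2.4,-4.2],"turn":[1,0,0]},{"xyz":[0,2.4,-4.2],"turn":[1,0,0]},{"xyz":[0,2.4,-4.2],"turn":[0,0,0]},{"xyz":[0,2.4,-4.2],"turn":[0,0,0]},{"xyz":[0,2.4,-4.2],"turn":[0,0,0]},{"xyz":[0,2.4,-4.2],"turn":[0,0,0]},{"xyz":[0,2.4,-4.2],"turn":[0,0,0]},{"xyz":[0,2.4,-4.2],"turn":[0,0,0]},{"xyz":[0,2.4,-4.2],"turn":[0,0,0]},{"xyz":[0,0,0],"turn":[0,0,0]}]' 
python3 go.py 0.45 0.2 0.3
```

```text
time_s: 2.65
eef_pos: [0.5249, -0.2992, 0.2942]
tool_rot: [[-0.012, 0.994, -0.112], [0.017, -0.112, -0.994], [-1.0, -0.014, -0.016]]
force: [-1.0, -0.7, -0.6]
width: 0.471
t 2.65 pos [ 0.5249 -0.2992  0.2942] d_cm(tool) [  0.37 -13.04 -48.76] turn [-1.83 -0.91  0.79] F [-1.  -0.7 -0.6] w 4.02 q [ 0.69  0.4  -0.33  1.8   0.14  0.98  0.19]
```

```bash
python3 -m jog '[{"xyz":[0,-0.4,-5.2],"turn":[0,0,0]},{"xyz":[0,-0.6,-5.2],"turn":[0,0,0]},{"xyz":[0,-0.8,-5.2],"turn":[0,0,0]},{"xyz":[0,-1.2,-5.2],"turn":[0,0,0]},{"xyz":[0,-1.8,-5.2],"turn":[0,0,0]},{"xyz":[0,-2.0,-5.2],"turn":[0,0,0]},{"xyz":[0,-2.2,-5.2],"turn":[0,0,0]},{"xyz":[0,-2.2,-5.2],"turn":[0,0,0]},{"xyz":[0,-2.4,-5.2],"turn":[0,0,0]},{"xyz":[0,0,0],"turn":[0,0,0]}]' 
python3 go.py 0.426 0.217 0.2; python3 - <<'E'
from h import *
st,im=snap('wrist','w1')
E
```

```text
time_s: 3.9
eef_pos: [0.4465, 0.1845, 0.2986]
tool_rot: [[-0.015, 0.989, -0.149], [0.013, -0.149, -0.989], [-1.0, -0.016, -0.01]]
force: [0.1, -0.6, 0.1]
width: 0.466
t 3.9 pos [0.4465 0.1845 0.2986] d_cm(tool) [ 9.93 -2.35 -2.81] turn [-3.98 -0.62  0.92] F [ 0.1 -0.6  0.1] w 3.98 q [-0.02  0.24 -0.54  2.04  0.13  0.9  -0.78]
```

View pics/w1.png

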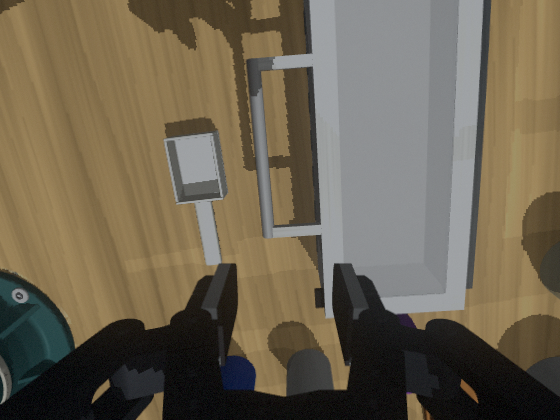

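The wrist view shows the bar from (255,65) to (267,234), with the scoop to its left at about (195,165).

```bash
python3 - <<'E'
from h import *
st=bot.state()
b=cast('wrist',[[255,65],[267,234]],.1045,st);print(b,b.mean(0),np.linalg.norm(b[1]-b[0]))
print(cast('wrist',[[325,316],[464,300]],.1085,st))
E
```

```text
[[0.43428112 0.28821517 0.1045    ]
 [0.41908064 0.13604551 0.1045    ]] [0.42668088 0.21213034 0.1045    ] 0.15292697347562836
[[0.46324384 0.04119499 0.1085    ]
 [0.60388244 0.03845132 0.1085    ]]
```

```bash
python3 -m jog '[{"xyz":[1.5,-0.4,-0.5],"turn":[-1,0,0]},{"xyz":[1.5,-0.4,-0.5],"turn":[-1,0,0]},{"xyz":[1.5,-0.4,-0.5],"turn":[-1,0,0]},{"xyz":[1.5,-0.4,-0.5],"turn":[-1,0,0]},{"xyz":[1.5,-0.4,-0.4],"turn":[0,0,0]},{"xyz":[1.5,-0.3,-0.4],"turn":[0,0,0]},{"xyz":[1,0,0],"turn":[0,0,0]},{"xyz":[0,0,0],"turn":[0,0,0]},{"xyz":[0,0,0],"turn":[0,0,0]},{"xyz":[0,0,0],"turn":[0,0,0]}]' 
python3 go.py 0.4265 0.215 0.087 -5
```

```text
time_s: 5.2
eef_pos: [0.4258, 0.2085, 0.1894]
tool_rot: [[-0.019, 0.996, -0.09], [0.007, -0.09, -0.996], [-1.0, -0.02, -0.005]]
force: [-0.0, -1.4, -0.5]
width: 0.467
t 5.2 pos [0.4258 0.2085 0.1894] d_cm(tool) [10.24  0.21 -0.6 ] turn [-0.15 -0.3   1.13] F [-0.  -1.4 -0.5] w 3.99 q [-0.14  0.39 -0.51  2.17  0.28  0.66 -0.93]
```

```bash
python3 -m jog '[{"xyz":[1.4,0,-0.2],"turn":[0,0,0.4]},{"xyz":[1.4,0,-0.1],"turn":[0,0,0.4]},{"xyz":[1.4,0,-0.1],"turn":[0,0,0.3]},{"xyz":[1.4,0,-0.1],"turn":[0,0,0]},{"xyz":[1.4,0,-0.1],"turn":[0,0,0]},{"xyz":[1.4,0,0],"turn":[0,0,0]},{"xyz":[1.4,0,0],"turn":[0,0,0]},{"xyz":[0.4,0,0],"turn":[0,0,0]},{"xyz":[0,0,0],"turn":[0,0,0]},{"xyz":[0,0,0],"turn":[0,0,0]}]' 
python3 go.py 0.4265 0.215 0.087 -5;  python3 - <<'E'
from h import *
st,im=snap('wrist','w2')
E
```

```text
time_s: 6.45
eef_pos: [0.4274, 0.2161, 0.0815]
tool_rot: [[0.004, 0.996, -0.091], [0.007, -0.091, -0.996], [-1.0, 0.003, -0.007]]
force: [-0.5, 0.7, 0.6]
width: 0.466
t 6.45 pos [0.4274 0.2161 0.0815] d_cm(tool) [-0.56 -0.08  0.11] turn [-0.21 -0.4  -0.19] F [-0.5  0.7  0.6] w 3.98 q [-0.31  0.56 -0.34  2.25  0.47  0.39 -1.13]
```

View pics/w2.png

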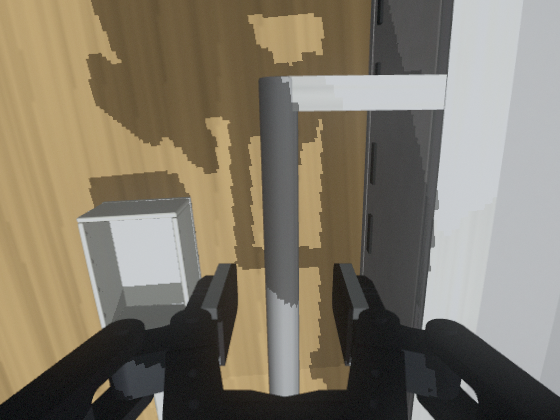

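The bar is centred between the pads at column 283. Closing.

```bash
python3 -m jog '[{"xyz":[-0.3,0,0],"turn":[0,0,0]},{"xyz":[0,0,0],"turn":[0,0,0]},{"xyz":[0,0,0],"turn":[0,0,0]},{"xyz":[0,0,0],"turn":[0,0,0]},{"xyz":[0,0,0],"turn":[0,0,0]},{"xyz":[0,0,0],"turn":[0,0,0]},{"xyz":[0,0,0],"turn":[0,0,0]},{"xyz":[0,0,0],"turn":[0,0,0]},{"xyz":[0,0,0],"turn":[0,0,0]},{"xyz":[0,0,0],"turn":[0,0,0]}]' 0 40
python3 go.py 0.4265 0.215 0.0855 -5
```

```text
time_s: 7.75
eef_pos: [0.4266, 0.2163, 0.0855]
tool_rot: [[0.004, 0.996, -0.089], [0.007, -0.089, -0.996], [-1.0, 0.003, -0.008]]
force: [-0.7, 0.6, -0.8]
width: 0.123
t 7.75 pos [0.4266 0.2163 0.0855] d_cm(tool) [0.   0.   0.13] turn [-0.11 -0.44 -0.19] F [-0.7  0.6 -0.8] w 1.05 q [-0.3   0.55 -0.35  2.25  0.47  0.4  -1.12]
```

```bash
cat > arc.py <<'E'
import sys
from h import *
# arc.py dtheta n : steps in tool x,y (cm)
s=bot.state();p=np.array(s['eef_pos'])
psi=-.087; u=np.array([np.cos(psi),np.sin(psi)])
B0=np.array([.4266,.2163]); H=B0+.19*u; 
th=np.arctan2(p[2]-.0855,-(p[:2]-H)@u); r=np.hypot(p[2]-.0855,(p[:2]-H)@u)
print('t',round(s['time_s'],2),'theta',th.round(3),'r',r.round(4),'lat',np.round((p[:2]-H)@np.array([-u[1],u[0]]),4),'F',np.round(s['force'],1),'w',round(s['width']*8.54,2))
d=float(sys.argv[1]);n=int(sys.argv[2]);R=np.array(s['tool_rot'])
for k in range(n):
    a,b=th+k*d,th+(k+1)*d
    f=.19*(np.cos(a)-np.cos(b)) if k else r*np.cos(a)-.19*np.cos(b); z=.19*(np.sin(b)-np.sin(a)) if k else .19*np.sin(b)-r*np.sin(a)
    print((R.T@np.array([u[0]*f,u[1]*f,z])*100).round(2),end=' ')
print()
E
python3 arc.py .08 9; python3 - <<'E'
from h import *
print(np.round(bot.state()['tool_rot'],3).tolist())
E
```

```text
t 7.75 theta 0.0 r 0.19 lat 0.0 F [-0.7  0.6 -0.8] w 1.05
[-1.52  0.07 -0.01] [-1.51  0.19 -0.01] [-1.49  0.31 -0.01] [-1.46  0.43 -0.01] [-1.42  0.54 -0.01] [-1.37  0.65 -0.01] [-1.32  0.76 -0.01] [-1.25  0.86 -0.01] [-1.18  0.96 -0.01] 
[[0.004, 0.996, -0.089], [0.007, -0.089, -0.996], [-1.0, 0.003, -0.008]]
```

```bash
python3 -m jog '[{"xyz":[-1.5,0.1,0],"turn":[0,0,0]},{"xyz":[-1.5,0.2,0],"turn":[0,0,0]},{"xyz":[-1.5,0.3,0],"turn":[0,0,0]},{"xyz":[-1.5,0.4,0],"turn":[0,0,0]},{"xyz":[-1.4,0.5,0],"turn":[0,0,0]},{"xyz":[-1.4,0.6,0],"turn":[0,0,0]},{"xyz":[-1.3,0.8,0],"turn":[0,0,0]},{"xyz":[-1.2,0.9,0],"turn":[0,0,0]},{"xyz":[0,0,0],"turn":[0,0,0]},{"xyz":[0,0,0],"turn":[0,0,0]}]' 0 40
python3 arc.py .1 9
```

```text
time_s: 9.0
eef_pos: [0.4711, 0.2132, 0.2077]
tool_rot: [[0.015, 0.996, -0.089], [0.015, -0.089, -0.996], [-1.0, 0.014, -0.016]]
force: [2.9, 2.0, -5.2]
width: 0.123
t 9.0 theta 0.699 r 0.19 lat 0.0008 F [ 2.9  2.  -5.2] w 1.05
[-1.37  1.31 -0.02] [-1.24  1.44 -0.02] [-1.08  1.56 -0.02] [-0.92  1.66 -0.02] [-0.75  1.74 -0.02] [-0.58  1.81 -0.01] [-0.39  1.86 -0.01] [-0.2   1.89 -0.01] [-0.02  1.9  -0.  ]
```

Excellent: the arc holds at r = 0.190 and the cover is at 0.70 rad.

```bash
python3 -m jog '[{"xyz":[-1.4,1.3,0],"turn":[0,0,0]},{"xyz":[-1.2,1.4,0],"turn":[0,0,0]},{"xyz":[-1.1,1.6,0],"turn":[0,0,0]},{"xyz":[-0.9,1.7,0],"turn":[0,0,0]},{"xyz":[-0.7,1.7,0],"turn":[0,0,0]},{"xyz":[-0.6,1.8,0],"turn":[0,0,0]},{"xyz":[-0.4,1.9,0],"turn":[0,0,0]},{"xyz":[-0.2,1.9,0],"turn":[0,0,0]},{"xyz":[0,0,0],"turn":[0,0,0]},{"xyz":[0,0,0],"turn":[0,0,0]}]' 0 40
python3 arc.py .1 5
```

```text
time_s: 10.25
eef_pos: [0.581, 0.2047, 0.2739]
tool_rot: [[-0.036, 0.996, -0.08], [0.004, -0.08, -0.997], [-0.999, -0.036, -0.001]]
force: [0.3, 0.6, -0.5]
width: 0.12
t 10.25 theta 1.386 r 0.1916 lat 0.0018 F [ 0.3  0.6 -0.5] w 1.03
[-0.16  1.91  0.01] [-0.14  1.89  0.01] [0.05 1.9  0.01] [0.24 1.88 0.01] [0.43 1.85 0.01]
```

```bash
python3 -m jog '[{"xyz":[-0.2,1.9,0],"turn":[0,0,0.7]},{"xyz":[0,1.9,0],"turn":[0,0,0.7]},{"xyz":[0.1,1.9,0],"turn":[0,0,0.6]},{"xyz":[0.3,1.9,0],"turn":[0,0,0]},{"xyz":[0.4,1.4,0],"turn":[0,0,0]},{"xyz":[0,0,0],"turn":[0,0,0]},{"xyz":[0,0,0],"turn":[0,0,0]},{"xyz":[0,0,0],"turn":[0,0,0]},{"xyz":[0,0,0],"turn":[0,0,0]},{"xyz":[0,0,0],"turn":[0,0,0]}]' 0 40
python3 arc.py .1 5
```

```text
time_s: 11.5
eef_pos: [0.6706, 0.1978, 0.2681]
tool_rot: [[-0.004, 0.997, -0.078], [-0.002, -0.078, -0.997], [-1.0, -0.004, 0.002]]
force: [0.0, -0.2, 1.4]
width: 0.121
t 11.5 theta 1.862 r 0.1906 lat 0.0028 F [ 0.  -0.2  1.4] w 1.03
[0.69 1.77 0.01] [0.8  1.72 0.01] [0.97 1.63 0.01] [1.13 1.53 0.01] [1.28 1.41 0.01]
```

Open at about 1.86 rad. I release and rise.

```bash
python3 -m jog '[{"xyz":[0,0.3,0],"turn":[0,0,0]},{"xyz":[0,0,0],"turn":[0,0,0]},{"xyz":[0,0,0],"turn":[0,0,0]},{"xyz":[0,0,0],"turn":[0,0,0]},{"xyz":[-1.2,0,0],"turn":[0,0,0]},{"xyz":[-1.5,0,0],"turn":[0,0,0]},{"xyz":[-1.5,0,0],"turn":[0,0,0]},{"xyz":[-1.5,0,0],"turn":[0,0,0]},{"xyz":[-1.5,0,0],"turn":[0,0,0]},{"xyz":[0,0,0],"turn":[0,0,0]}]' 4.5 40
python3 go.py 0.47 -0.09 0.3; python3 - <<'E'
from h import *
snap('scene','s1'); snap('wrist','w3')
E
```

```text
time_s: 12.75
eef_pos: [0.6739, 0.1968, 0.3463]
tool_rot: [[-0.003, 0.997, -0.078], [-0.004, -0.078, -0.997], [-1.0, -0.003, 0.004]]
force: [-0.9, -0.0, -0.1]
width: 0.53
t 12.75 pos [0.6739 0.1968 0.3463] d_cm(tool) [  4.81 -18.08  30.16] turn [0.13 0.24 0.16] F [-0.9 -0.  -0.1] w 4.52 q [-0.03  0.51 -0.5   1.52  0.26  1.18 -0.65]
```

View pics/s1.png

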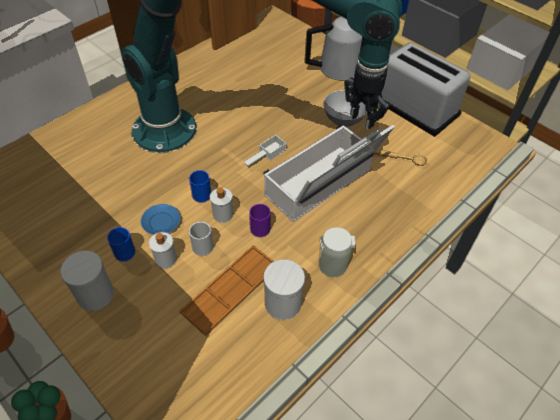

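The cover leans open and the scene is otherwise unchanged. Next is the left capped can.

```bash
python3 -m jog '[{"xyz":[0,-2,3.4],"turn":[0,0,0]},{"xyz":[0,-2,3.4],"turn":[0,0,0]},{"xyz":[0.4,-2,3.4],"turn":[0,0,0]},{"xyz":[0.6,-2,3.4],"turn":[0,0,0]},{"xyz":[0.6,-2,3.4],"turn":[0,0,0]},{"xyz":[0.8,-2,3.4],"turn":[0,0,0]},{"xyz":[0.8,-2,3.4],"turn":[0,0,0]},{"xyz":[0.8,-2,3.4],"turn":[0,0,0]},{"xyz":[0.8,-2,2.6],"turn":[0,0,0]},{"xyz":[0,0,0],"turn":[0,0,0]}]' 4.5 40
python3 go.py 0.433 -0.1 0.2; python3 - <<'E'
from h import *
snap('wrist','w4')
E
```

```text
time_s: 14.1
eef_pos: [0.4567, -0.097, 0.2892]
tool_rot: [[-0.025, 0.997, -0.079], [-0.005, -0.079, -0.997], [-1.0, -0.024, 0.007]]
force: [0.7, 0.0, -0.4]
width: 0.526
t 14.1 pos [ 0.4567 -0.097   0.2892] d_cm(tool) [ 8.97 -2.13  0.42] turn [0.09 0.39 1.4 ] F [ 0.7  0.  -0.4] w 4.49 q [ 0.5   0.23 -0.46  2.08  0.14  0.89 -0.12]
```

View pics/w4.png

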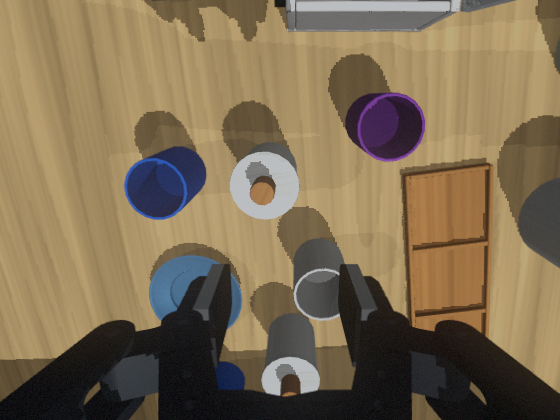

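The left cap disc is at (264,185) with its knob top at (262,191), the open rim at (322,294), the right disc at (291,379), and the tray's corners at (403,172) and (489,163).

```bash
python3 - <<'E'
from h import *
st=bot.state();np.set_printoptions(precision=4,suppress=True)
print('disc',cast('wrist',[[264.5,185],[291,379]],.09,st))
print('knob',cast('wrist',[[262,191],[290,385]],.118,st))
print('rim',cast('wrist',[[322,294]],.085,st))
t=cast('wrist',[[403,172],[489,163],[412,245],[487,238]],.014,st);print('tray',t, np.linalg.norm(t[1]-t[0]))
print('tri knob L',tri([('wrist',[262,191],st),('top',[309.9,251.3],None)]))
E
```

```text
disc [[ 0.4339 -0.0991  0.09  ]
 [ 0.4428 -0.3243  0.09  ]]
knob [[ 0.4339 -0.0979  0.118 ]
 [ 0.4432 -0.3072  0.118 ]]
rim [[ 0.4827 -0.2211  0.085 ]]
tray [[ 0.5849 -0.1126  0.014 ]
 [ 0.682  -0.1089  0.014 ]
 [ 0.5972 -0.2028  0.014 ]
 [ 0.6872 -0.2002  0.014 ]] 0.0971709773680498
tri knob L [ 0.4332 -0.1018  0.1049]
```

```bash
python3 -m jog '[{"xyz":[1.5,-0.4,0],"turn":[0,0,0.7]},{"xyz":[1.7,-0.4,0],"turn":[0,0,0.7]},{"xyz":[1.7,-0.4,0],"turn":[0,0,0.4]},{"xyz":[1.7,-0.4,0],"turn":[0,0,0]},{"xyz":[1.7,-0.4,0],"turn":[0,0,0]},{"xyz":[1.7,-0.3,0],"turn":[0,0,0]},{"xyz":[1.5,0,0],"turn":[0,0,0]},{"xyz":[1,0,0],"turn":[0,0,0]},{"xyz":[0,0,0],"turn":[0,0,0]},{"xyz":[0,0,0],"turn":[0,0,0]}]' 4.5 40
python3 go.py 0.434 -0.0995 0.093; python3 - <<'E'
from h import *
snap('wrist','w5')
E
```

```text
time_s: 15.4
eef_pos: [0.4484, -0.0825, 0.1629]
tool_rot: [[0.023, 0.998, -0.058], [0.001, -0.058, -0.998], [-1.0, 0.023, -0.003]]
force: [-0.2, -0.9, -0.1]
width: 0.526
t 15.4 pos [ 0.4484 -0.0825  0.1629] d_cm(tool) [ 6.95 -1.5   1.8 ] turn [ 1.25 -0.17 -1.33] F [-0.2 -0.9 -0.1] w 4.5 q [ 0.4   0.39 -0.4   2.26  0.3   0.52 -0.29]
```

View pics/w5.png

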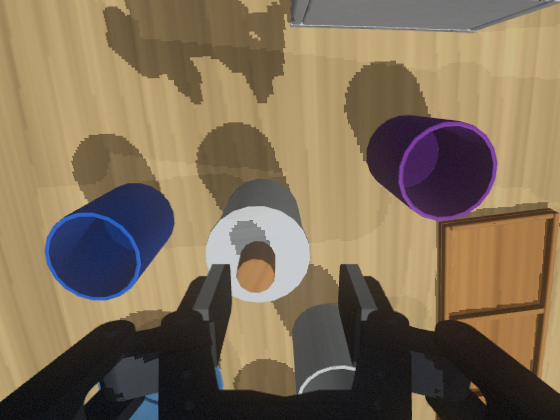

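The knob at (255,275) needs the tool to go about 1.5 cm left. I correct while still high.

```bash
python3 -m jog '[{"xyz":[0.2,-0.3,0.4],"turn":[0,0,-0.4]},{"xyz":[0.2,-0.3,0.4],"turn":[0.4,0,-0.4]},{"xyz":[0.2,-0.3,0.4],"turn":[0.4,0,-0.4]},{"xyz":[0.2,-0.3,0.4],"turn":[0.4,0,0]},{"xyz":[0.2,-0.3,0.2],"turn":[0,0,0]},{"xyz":[0,0,0],"turn":[0,0,0]},{"xyz":[0,0,0],"turn":[0,0,0]},{"xyz":[0,0,0],"turn":[0,0,0]},{"xyz":[0,0,0],"turn":[0,0,0]},{"xyz":[0,0,0],"turn":[0,0,0]}]' 4.5 40
python3 go.py 0.434 -0.0995 0.093
```

```text
time_s: 16.7
eef_pos: [0.4319, -0.1012, 0.1531]
tool_rot: [[0.003, 0.997, -0.082], [0.002, -0.082, -0.997], [-1.0, 0.003, -0.002]]
force: [-0.4, -0.3, -0.4]
width: 0.527
t 16.7 pos [ 0.4319 -0.1012  0.1531] d_cm(tool) [ 6.01  0.18 -0.17] turn [-0.1  -0.13 -0.19] F [-0.4 -0.3 -0.4] w 4.5 q [ 0.44  0.4  -0.39  2.28  0.3   0.51 -0.27]
```

```bash
python3 - <<'E'
from h import *
st,im=snap('wrist','w6')
m=cv2.inRange(im[:,:,::-1].copy(),(20,60,140),(100,150,255));
hsv=cv2.cvtColor(im,cv2.COLOR_RGB2HSV)
n,l,s,c=cv2.connectedComponentsWithStats(cv2.inRange(hsv,(5,140,150),(20,255,255))[150:400,200:350])
i=1+s[1:,4].argmax();print(s[i],c[i]+[200,150]);print(cast('wrist',[c[i]+[200,150]],.118,st))
E
```

```text
Traceback (most recent call last):
ValueError: attempt to get argmax of an empty sequence
```

View pics/w6.png

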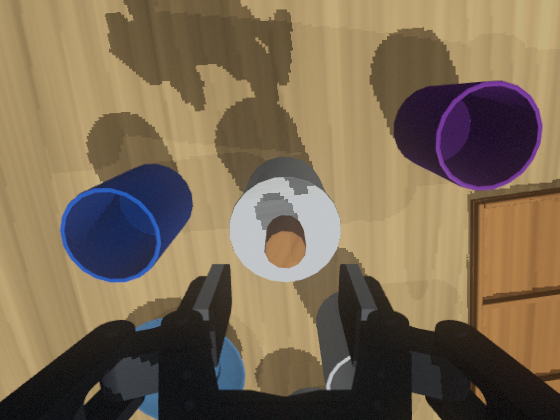

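The knob (285,249) is now centred between the fingers.

```bash
python3 - <<'E'
from h import *
st=bot.state();print(cast('wrist',[[285,249]],.118,st),cast('wrist',[[285,229]],.09,st))
E
python3 -m jog '[{"xyz":[1,0,0],"turn":[0,0,0]},{"xyz":[1,0,0],"turn":[0,0,0]},{"xyz":[1,0,0],"turn":[0,0,0]},{"xyz":[1,0,0],"turn":[0,0,0]},{"xyz":[1,0,0],"turn":[0,0,0]},{"xyz":[0.5,0,0],"turn":[0,0,0]},{"xyz":[0,0,0],"turn":[0,0,0]},{"xyz":[0,0,0],"turn":[0,0,0]},{"xyz":[0,0,0],"turn":[0,0,0]},{"xyz":[0,0,0],"turn":[0,0,0]}]' 4.5 40
python3 go.py 0.433 -0.0995 0.093
```

```text
[[ 0.43148736 -0.10126013  0.118     ]] [[ 0.43169393 -0.10019836  0.09      ]]
time_s: 18.0
eef_pos: [0.4322, -0.1009, 0.094]
tool_rot: [[0.003, 0.997, -0.082], [0.002, -0.082, -0.997], [-1.0, 0.003, -0.002]]
force: [-1.0, 0.5, 1.1]
width: 0.527
t 18.0 pos [ 0.4322 -0.1009  0.094 ] d_cm(tool) [ 0.1   0.07 -0.15] turn [-0.09 -0.14 -0.17] F [-1.   0.5  1.1] w 4.5 q [ 0.35  0.5  -0.29  2.32  0.4   0.36 -0.36]
```

Close on the knob, then lift.

```bash
python3 -m jog '[{"xyz":[0,0,0],"turn":[0,0,0]},{"xyz":[0,0,0],"turn":[0,0,0]},{"xyz":[0,0,0],"turn":[0,0,0]},{"xyz":[0,0,0],"turn":[0,0,0]},{"xyz":[0,0,0],"turn":[0,0,0]},{"xyz":[-0.7,0,0],"turn":[0,0,0]},{"xyz":[-1.3,0,0],"turn":[0,0,0]},{"xyz":[-1.5,0,0],"turn":[0,0,0]},{"xyz":[-1.5,0,0],"turn":[0,0,0]},{"xyz":[-1.5,0,0],"turn":[0,0,0]}]' 0 40
python3 go.py 0.636 -0.161 0.16; python3 - <<'E'
from h import *
snap('wrist','w7')
E
```

```text
time_s: 19.25
eef_pos: [0.4313, -0.101, 0.1631]
tool_rot: [[0.003, 0.997, -0.081], [0.002, -0.081, -0.997], [-1.0, 0.002, -0.002]]
force: [0.5, 0.8, -2.0]
width: 0.243
t 19.25 pos [ 0.4313 -0.101   0.1631] d_cm(tool) [ 0.35 20.89  4.32] turn [-0.07 -0.13 -0.14] F [ 0.5  0.8 -2. ] w 2.07 q [ 0.45  0.38 -0.41  2.27  0.29  0.54 -0.26]
```

View pics/w7.png

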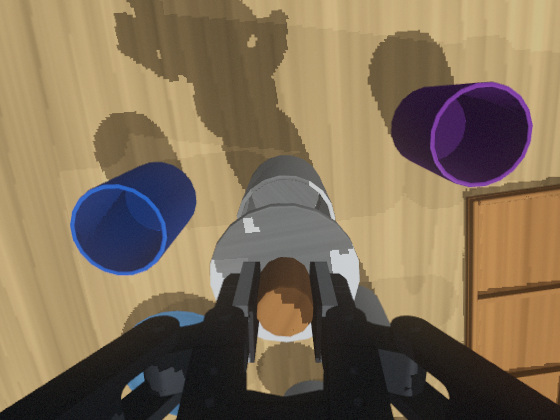

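The cap is off. Carrying it to the tray's +y bay.

```bash
python3 -m jog '[{"xyz":[0,2.5,0.5],"turn":[0,0,0]},{"xyz":[0,2.5,0.5],"turn":[0,0,0]},{"xyz":[0,2.5,0.5],"turn":[0,0,0]},{"xyz":[0,2.5,0.5],"turn":[0,0,0]},{"xyz":[0,2.5,0.5],"turn":[0,0,0]},{"xyz":[0,2.5,0.5],"turn":[0,0,0]},{"xyz":[0,2.5,0.5],"turn":[0,0,0]},{"xyz":[0,2,0.5],"turn":[0,0,0]},{"xyz":[0,0.5,0.3],"turn":[0,0,0]},{"xyz":[0,0,0],"turn":[0,0,0]}]' 0 40
python3 go.py 0.636 -0.161 0.1; python3 - <<'E'
from h import *
snap('wrist','w8')
E
```

```text
time_s: 20.55
eef_pos: [0.6307, -0.1628, 0.1697]
tool_rot: [[0.006, 0.997, -0.083], [0.001, -0.083, -0.997], [-1.0, 0.006, -0.001]]
force: [-0.5, 0.9, 0.3]
width: 0.242
t 20.55 pos [ 0.6307 -0.1628  0.1697] d_cm(tool) [ 6.98  0.47 -0.21] turn [-0.15 -0.08 -0.36] F [-0.5  0.9  0.3] w 2.07 q [ 0.45  0.59 -0.38  1.82  0.3   0.78 -0.17]
```

View pics/w8.png

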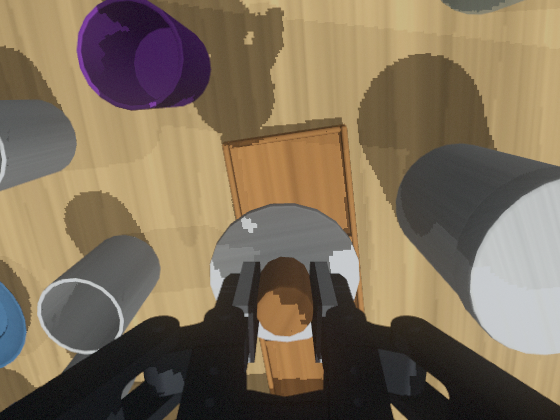

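The tray's +y end corners are at (222,143) and (346,121), and the cap is held level above it.

```bash
python3 - <<'E'
from h import *
st=bot.state();c=cast('wrist',[[222,143],[346,121],[352,235]],.014,st);print(c)
m=c[:2].mean(0);yaw=.0615;print('bay+ centre',m[:2]-(.1425-.093)*np.array([-np.sin(yaw),np.cos(yaw)]))
E
python3 -m jog '[{"xyz":[1,0.2,0],"turn":[0,0,0]},{"xyz":[1.5,0.2,0],"turn":[0,0,0]},{"xyz":[1.5,0.1,0],"turn":[0,0,0]},{"xyz":[1.5,0,0],"turn":[0,0,0]},{"xyz":[1.5,0,0],"turn":[0,0,0]},{"xyz":[1.5,0,0],"turn":[0,0,0]},{"xyz":[1.5,0,0],"turn":[0,0,0]},{"xyz":[1,0,0],"turn":[0,0,0]},{"xyz":[0,0,0],"turn":[0,0,0]},{"xyz":[0,0,0],"turn":[0,0,0]}]' 0 40
python3 go.py 0.638 -0.161 0.020
```

```text
[[ 0.58443757 -0.11786693  0.014     ]
 [ 0.68350693 -0.10894595  0.014     ]
 [ 0.68520512 -0.20467659  0.014     ]]
bay+ centre [ 0.63701458 -0.16281286]
time_s: 21.85
eef_pos: [0.6332, -0.1617, 0.0504]
tool_rot: [[0.001, 0.997, -0.081], [0.002, -0.081, -0.997], [-1.0, 0.001, -0.002]]
force: [0.9, 0.8, -0.8]
width: 0.242
t 21.85 pos [ 0.6332 -0.1617  0.0504] d_cm(tool) [ 3.04  0.47 -0.1 ] turn [-0.06 -0.1  -0.08] F [ 0.9  0.8 -0.8] w 2.07 q [ 0.39  0.75 -0.31  1.87  0.38  0.58 -0.24]
```

```bash
python3 -m jog '[{"xyz":[0.5,0.2,0],"turn":[0,0,0]},{"xyz":[0.5,0.2,0],"turn":[0,0,0]},{"xyz":[0.5,0,0],"turn":[0,0,0]},{"xyz":[0.5,0,0],"turn":[0,0,0]},{"xyz":[0.4,0,0],"turn":[0,0,0]},{"xyz":[0.3,0,0],"turn":[0,0,0]},{"xyz":[0.1,0,0],"turn":[0,0,0]},{"xyz":[0.1,0,0],"turn":[0,0,0]},{"xyz":[0,0,0],"turn":[0,0,0]},{"xyz":[0,0,0],"turn":[0,0,0]}]' 0 40
python3 go.py 0.638 -0.161 0.019
```

```text
time_s: 23.1
eef_pos: [0.6387, -0.1622, 0.0209]
tool_rot: [[0.004, 0.997, -0.082], [0.001, -0.082, -0.997], [-1.0, 0.004, -0.002]]
force: [-0.7, -0.0, -1.3]
width: 0.241
t 23.1 pos [ 0.6387 -0.1622  0.0209] d_cm(tool) [ 0.19 -0.08 -0.12] turn [-0.08 -0.09 -0.24] F [-0.7 -0.  -1.3] w 2.05 q [ 0.37  0.79 -0.29  1.86  0.4   0.54 -0.26]
```

Release and rise.

```bash
python3 -m jog '[{"xyz":[0,0,0],"turn":[0,0,0]},{"xyz":[0,0,0],"turn":[0,0,0]},{"xyz":[0,0,0],"turn":[0,0,0]},{"xyz":[0,0,0],"turn":[0,0,0]},{"xyz":[-1.5,0,0],"turn":[0,0,0]},{"xyz":[-2.5,0,0],"turn":[0,0,0]},{"xyz":[-3,0,0],"turn":[0,0,0]},{"xyz":[-3,0,0],"turn":[0,0,0]},{"xyz":[-3,0,0],"turn":[0,0,0]},{"xyz":[-3,0,0],"turn":[0,0,0]}]' 4.5 40
python3 go.py 0.434 -0.1 0.22; python3 - <<'E'
from h import *
snap('wrist','w9')
E
```

```text
time_s: 24.35
eef_pos: [0.6371, -0.1622, 0.1887]
tool_rot: [[0.003, 0.997, -0.081], [0.001, -0.081, -0.997], [-1.0, 0.003, -0.001]]
force: [-0.6, -0.1, -0.3]
width: 0.526
t 24.35 pos [ 0.6371 -0.1622  0.1887] d_cm(tool) [ -3.19 -20.73  -4.56] turn [-0.04 -0.08 -0.18] F [-0.6 -0.1 -0.3] w 4.5 q [ 0.45  0.58 -0.39  1.79  0.29  0.82 -0.16]
```

View pics/w9.png

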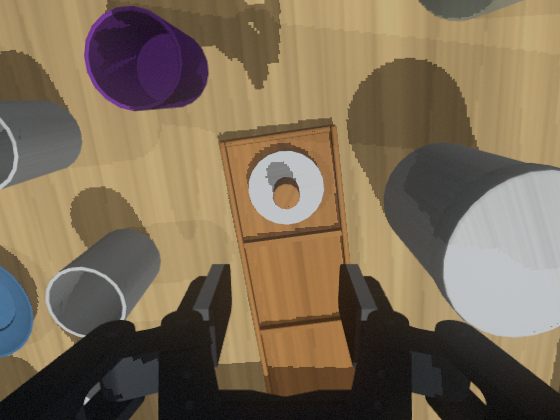

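Cap one lies flat in its bay at (286,187). Next is the right capped can.

```bash
python3 go.py 0.445 -0.32 0.2; python3 -m jog '[{"xyz":[-0.2,-2,2],"turn":[0,0,0]},{"xyz":[-0.2,-2.2,2],"turn":[0,0,0]},{"xyz":[-0.2,-2.2,2],"turn":[0,0,0]},{"xyz":[-0.2,-2.2,2],"turn":[0,0,0]},{"xyz":[0,-2.2,2],"turn":[0,0,0]},{"xyz":[0,-2.2,2],"turn":[0,0,0]},{"xyz":[0,-2.2,1.8],"turn":[0,0,0]},{"xyz":[0,-2.2,1],"turn":[0,0,0]},{"xyz":[0,0,0],"turn":[0,0,0]},{"xyz":[0,0,0],"turn":[0,0,0]}]' 4.5 40
python3 go.py 0.442 -0.325 0.14; python3 - <<'E'
from h import *
snap('wrist','w10')
E
```

```text
t 24.4 pos [ 0.64   -0.1624  0.1934] d_cm(tool) [ -0.86 -18.15  17.29] turn [-0.05 -0.02 -0.62] F [1.7 0.5 2.8] w 4.5 q [ 0.45  0.57 -0.39  1.79  0.29  0.83 -0.16]
time_s: 25.65
eef_pos: [0.4529, -0.2991, 0.21]
tool_rot: [[0.027, 0.997, -0.079], [-0.007, -0.078, -0.997], [-1.0, 0.027, 0.005]]
force: [-0.3, 0.2, -0.9]
width: 0.527
t 25.65 pos [ 0.4529 -0.2991  0.21  ] d_cm(tool) [ 6.98 -1.07  2.63] turn [ 0.1   0.28 -1.55] F [-0.3  0.2 -0.9] w 4.5 q [ 0.83  0.41 -0.42  2.04  0.25  0.71  0.17]
```

View pics/w10.png

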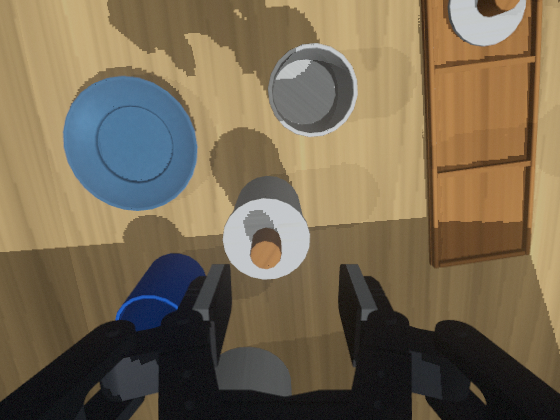

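The right cap's disc is at (266,239), its knob top at (265,255), and the open can's rim at (313,90).

```bash
python3 - <<'E'
from h import *
st=bot.state();print(cast('wrist',[[265,255]],.118,st),cast('wrist',[[266,238.5]],.09,st),'rim',cast('wrist',[[313,90]],.085,st))
print('tray end',cast('wrist',[[433,267],[532,252]],.014,st))
E
python3 go.py 0.440 -0.3245 0.14
```

```text
[[ 0.43889735 -0.32678588  0.118     ]] [[ 0.43910208 -0.32563435  0.09      ]] rim [[ 0.48108169 -0.22158568  0.085     ]]
tray end [[ 0.60064011 -0.40110281  0.014     ]
 [ 0.7037217  -0.39428081  0.014     ]]
t 25.7 pos [ 0.4528 -0.2991  0.2099] d_cm(tool) [ 6.97 -1.26  2.6 ] turn [ 0.12  0.28 -1.52] F [-0.   0.5  1.2] w 4.48 q [ 0.83  0.41 -0.42  2.04  0.25  0.71  0.17]
```

```bash
python3 -m jog '[{"xyz":[0.8,-0.3,0.6],"turn":[0,0,-0.8]},{"xyz":[0.8,-0.3,0.6],"turn":[0,0,-0.7]},{"xyz":[0.8,-0.3,0.6],"turn":[0,0,0]},{"xyz":[0.8,-0.3,0.6],"turn":[0,0,0]},{"xyz":[0.8,-0.2,0.3],"turn":[0,0,0]},{"xyz":[0.8,0,0],"turn":[0,0,0]},{"xyz":[0.8,0,0],"turn":[0,0,0]},{"xyz":[0.8,0,0],"turn":[0,0,0]},{"xyz":[0,0,0],"turn":[0,0,0]},{"xyz":[0,0,0],"turn":[0,0,0]}]' 4.5 40
python3 go.py 0.4392 -0.3258 0.094
```

```text
time_s: 26.95
eef_pos: [0.4383, -0.3253, 0.1405]
tool_rot: [[-0.001, 0.997, -0.074], [-0.003, -0.074, -0.997], [-1.0, -0.001, 0.003]]
force: [1.0, 0.2, -0.0]
width: 0.532
t 26.95 pos [ 0.4383 -0.3253  0.1405] d_cm(tool) [4.65 0.1  0.02] turn [0.33 0.19 0.06] F [ 1.   0.2 -0. ] w 4.54 q [ 0.82  0.52 -0.36  2.07  0.32  0.6   0.16]
```

```bash
python3 -m jog '[{"xyz":[1,0,0],"turn":[0,0,0]},{"xyz":[1,0,0],"turn":[0,0,0]},{"xyz":[1,0,0],"turn":[0,0,0]},{"xyz":[1,0,0],"turn":[0,0,0]},{"xyz":[0.3,0,0],"turn":[0,0,0]},{"xyz":[0,0,0],"turn":[0,0,0]},{"xyz":[0,0,0],"turn":[0,0,0]},{"xyz":[0,0,0],"turn":[0,0,0]},{"xyz":[0,0,0],"turn":[0,0,0]},{"xyz":[0,0,0],"turn":[0,0,0]}]' 4.5 40
python3 go.py 0.4392 -0.3258 0.094
python3 - <<'E'
from h import *
snap('wrist','w11')
E
```

```text
time_s: 28.2
eef_pos: [0.439, -0.3258, 0.0953]
tool_rot: [[0.0, 0.997, -0.074], [-0.004, -0.074, -0.997], [-1.0, 0.001, 0.004]]
force: [-0.7, -0.6, 0.4]
width: 0.529
t 28.2 pos [ 0.439  -0.3258  0.0953] d_cm(tool) [ 0.13  0.02 -0.01] turn [ 0.33  0.24 -0.03] F [-0.7 -0.6  0.4] w 4.51 q [ 0.79  0.59 -0.32  2.1   0.37  0.51  0.12]
```

View pics/w11.png

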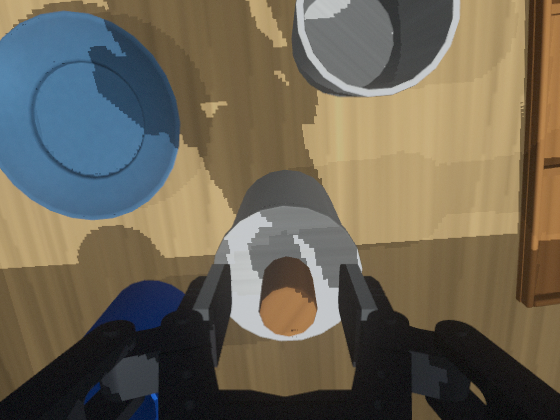

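The knob is centred at (288,310). Close and lift.

```bash
python3 -m jog '[{"xyz":[0.1,0,0],"turn":[0,0,0]},{"xyz":[0,0,0],"turn":[0,0,0]},{"xyz":[0,0,0],"turn":[0,0,0]},{"xyz":[0,0,0],"turn":[0,0,0]},{"xyz":[0,0,0],"turn":[0,0,0]},{"xyz":[-0.7,0,0],"turn":[0,0,0]},{"xyz":[-1.3,0,0],"turn":[0,0,0]},{"xyz":[-1.5,0,0],"turn":[0,0,0]},{"xyz":[-1.5,0,0],"turn":[0,0,0]},{"xyz":[-1.5,0,0],"turn":[0,0,0]}]' 0 40
python3 go.py 0.648 -0.347 0.16
```

```text
time_s: 29.5
eef_pos: [0.4386, -0.3253, 0.1634]
tool_rot: [[-0.001, 0.997, -0.074], [-0.004, -0.074, -0.997], [-1.0, -0.0, 0.004]]
force: [-0.3, -0.0, -0.2]
width: 0.243
t 29.5 pos [ 0.4386 -0.3253  0.1634] d_cm(tool) [ 0.34 21.05  0.61] turn [0.34 0.23 0.01] F [-0.3 -0.  -0.2] w 2.07 q [ 0.84  0.49 -0.39  2.06  0.3   0.65  0.18]
```

```bash
python3 -m jog '[{"xyz":[0,2.5,0],"turn":[0,0,0]},{"xyz":[0,2.5,0.1],"turn":[0,0,0]},{"xyz":[0,2.5,0.1],"turn":[0,0,0]},{"xyz":[0,2.5,0.1],"turn":[0,0,0]},{"xyz":[0,2.5,0.1],"turn":[0,0,0]},{"xyz":[0,2.5,0],"turn":[0,0,0]},{"xyz":[0,2.5,0],"turn":[0,0,0]},{"xyz":[0,2,0],"turn":[0,0,0]},{"xyz":[0,0.7,0],"turn":[0,0,0]},{"xyz":[0,0,0],"turn":[0,0,0]}]' 0 40
python3 go.py 0.649 -0.348 0.06
python3 - <<'E'
from h import *
snap('wrist','w12')
E
```

```text
time_s: 30.75
eef_pos: [0.6448, -0.3465, 0.1744]
tool_rot: [[0.004, 0.997, -0.077], [-0.007, -0.077, -0.997], [-1.0, 0.005, 0.006]]
force: [0.0, -0.2, -0.7]
width: 0.24
t 30.75 pos [ 0.6448 -0.3465  0.1744] d_cm(tool) [11.44  0.37  0.04] turn [ 0.18  0.37 -0.27] F [ 0.  -0.2 -0.7] w 2.05 q [ 0.66  0.68 -0.37  1.63  0.3   0.89  0.1 ]
```

View pics/w12.png

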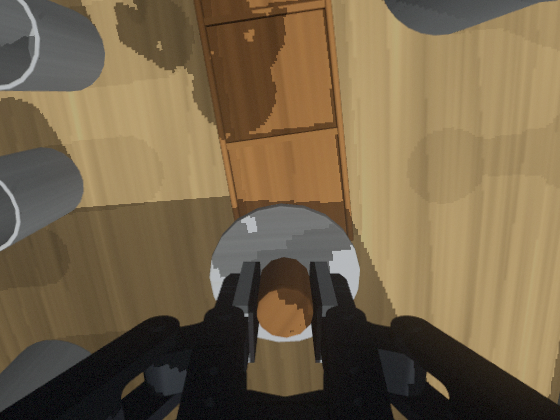

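The divider runs from (226,142) to (340,126). I check it, then lower.

```bash
python3 - <<'E'
from h import *
print(cast('wrist',[[226,142],[340,127]],.014,bot.state()))
E
python3 -m jog '[{"xyz":[1.3,0.2,0],"turn":[0,0,0]},{"xyz":[1.5,0.2,0],"turn":[0,0,0]},{"xyz":[1.5,0,0],"turn":[0,0,0]},{"xyz":[1.5,0,0],"turn":[0,0,0]},{"xyz":[1.5,0,0],"turn":[0,0,0]},{"xyz":[1.5,0,0],"turn":[0,0,0]},{"xyz":[1.5,0,0],"turn":[0,0,0]},{"xyz":[1,0,0],"turn":[0,0,0]},{"xyz":[0,0,0],"turn":[0,0,0]},{"xyz":[0,0,0],"turn":[0,0,0]}]' 0 40
python3 go.py 0.649 -0.348 0.021
```

```text
[[ 0.6003371  -0.30338432  0.014     ]
 [ 0.69250177 -0.2986469   0.014     ]]
time_s: 32.05
eef_pos: [0.6451, -0.348, 0.0515]
tool_rot: [[-0.002, 0.997, -0.079], [-0.006, -0.079, -0.997], [-1.0, -0.001, 0.006]]
force: [-0.2, -0.6, 0.1]
width: 0.243
t 32.05 pos [ 0.6451 -0.348   0.0515] d_cm(tool) [ 3.04  0.39 -0.05] turn [0.1  0.34 0.06] F [-0.2 -0.6  0.1] w 2.07 q [ 0.63  0.82 -0.31  1.67  0.36  0.7   0.05]
```

```bash
python3 -m jog '[{"xyz":[0.5,0.2,0],"turn":[0,0,0]},{"xyz":[0.5,0.1,0],"turn":[0,0,0]},{"xyz":[0.5,0,0],"turn":[0,0,0]},{"xyz":[0.5,0,0],"turn":[0,0,0]},{"xyz":[0.4,0,0],"turn":[0,0,0]},{"xyz":[0.3,0,0],"turn":[0,0,0]},{"xyz":[0.1,0,0],"turn":[0,0,0]},{"xyz":[0.1,0,0],"turn":[0,0,0]},{"xyz":[0,0,0],"turn":[0,0,0]},{"xyz":[0,0,0],"turn":[0,0,0]}]' 0 40
python3 go.py 0.649 -0.348 0.021
```

```text
time_s: 33.3
eef_pos: [0.6495, -0.349, 0.0221]
tool_rot: [[0.001, 0.997, -0.079], [-0.007, -0.079, -0.997], [-1.0, 0.002, 0.007]]
force: [-0.1, 0.4, -1.0]
width: 0.242
t 33.3 pos [ 0.6495 -0.349   0.0221] d_cm(tool) [ 0.11 -0.05 -0.09] turn [ 0.09  0.39 -0.1 ] F [-0.1  0.4 -1. ] w 2.07 q [ 0.62  0.86 -0.3   1.67  0.38  0.66  0.04]
```

```bash
python3 -m jog '[{"xyz":[0,0,0],"turn":[0,0,0]},{"xyz":[0,0,0],"turn":[0,0,0]},{"xyz":[0,0,0],"turn":[0,0,0]},{"xyz":[0,0,0],"turn":[0,0,0]},{"xyz":[-1.5,0,0],"turn":[0,0,0]},{"xyz":[-2.5,0,0],"turn":[0,0,0]},{"xyz":[-3,0,0],"turn":[0,0,0]},{"xyz":[-3,0,0],"turn":[0,0,0]},{"xyz":[-3,0,0],"turn":[0,0,0]},{"xyz":[-3,0,0],"turn":[0,0,0]}]' 4.5 40
python3 go.py 0.445 -0.33 0.2; python3 - <<'E'
from h import *
snap('wrist','w13')
E
```

```text
time_s: 34.55
eef_pos: [0.6487, -0.3474, 0.1901]
tool_rot: [[0.0, 0.997, -0.078], [-0.007, -0.078, -0.997], [-1.0, 0.001, 0.007]]
force: [0.9, -0.5, 0.0]
width: 0.527
t 34.55 pos [ 0.6487 -0.3474  0.1901] d_cm(tool) [ -1.02 -20.44  -0.13] turn [ 0.12  0.38 -0.06] F [ 0.9 -0.5  0. ] w 4.5 q [ 0.66  0.67 -0.37  1.6   0.29  0.92  0.11]
```

View pics/w13.png

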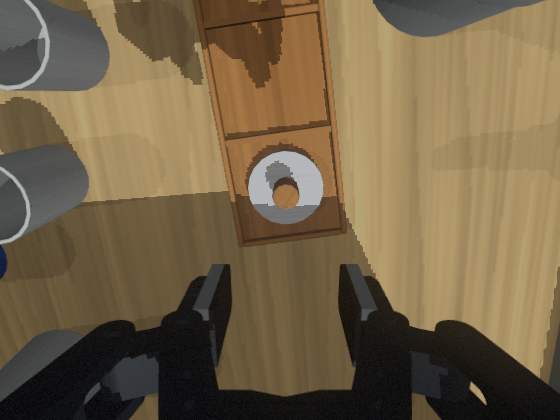

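Cap two also lies flat at (286,187). Now the cans, starting with the right one.

```bash
python3 -m jog '[{"xyz":[0,-2.4,-0.2],"turn":[0,0,0]},{"xyz":[0,-2.4,-0.2],"turn":[0,0,0]},{"xyz":[0,-2.4,-0.2],"turn":[0,0,0]},{"xyz":[0,-2.4,-0.2],"turn":[0,0,0]},{"xyz":[0,-2.4,-0.2],"turn":[0,0,0]},{"xyz":[0,-2.4,-0.2],"turn":[0,0,0]},{"xyz":[0,-2.4,0],"turn":[0,0,0]},{"xyz":[0,-2.2,0],"turn":[0,0,0]},{"xyz":[0,-0.8,0],"turn":[0,0,0]},{"xyz":[0,0,0],"turn":[0,0,0]}]' 8.3 40
python3 go.py 0.439 -0.326 0.12; python3 - <<'E'
from h import *
snap('wrist','w14')
E
```

```text
time_s: 35.85
eef_pos: [0.4534, -0.3203, 0.2029]
tool_rot: [[0.024, 0.997, -0.077], [-0.019, -0.077, -0.997], [-1.0, 0.025, 0.017]]
force: [0.1, 0.1, -0.3]
width: 0.976
t 35.85 pos [ 0.4534 -0.3203  0.2029] d_cm(tool) [ 8.26 -1.6   0.53] turn [ 0.19  0.98 -1.43] F [ 0.1  0.1 -0.3] w 8.33 q [ 0.84  0.43 -0.41  2.03  0.27  0.7   0.19]
```

View pics/w14.png

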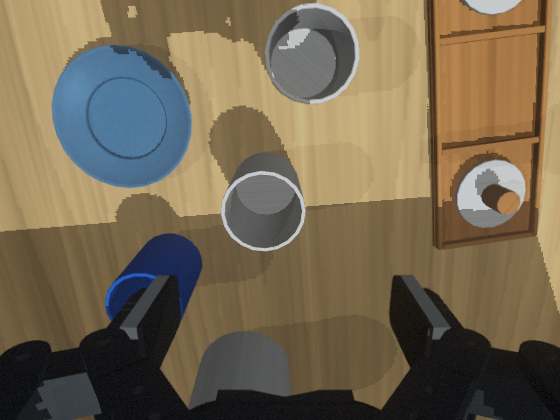

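```bash
python3 - <<'E'
from h import *
st=bot.state();print(cast('wrist',[[263.5,211],[313,53]],.085,st))
E
python3 -m jog '[{"xyz":[0.8,-0.4,0.1],"turn":[0,0.3,-0.8]},{"xyz":[0.8,-0.4,0.1],"turn":[0,0.3,-0.6]},{"xyz":[0.8,-0.4,0.1],"turn":[0,0.3,0]},{"xyz":[0.8,-0.3,0.1],"turn":[0,0,0]},{"xyz":[0.8,0,0.1],"turn":[0,0,0]},{"xyz":[0.8,0,0],"turn":[0,0,0]},{"xyz":[0.8,0,0],"turn":[0,0,0]},{"xyz":[0.8,0,0],"turn":[0,0,0]},{"xyz":[0,0,0],"turn":[0,0,0]},{"xyz":[0,0,0],"turn":[0,0,0]}]' 8.3 40
python3 go.py 0.439 -0.326 0.041
```

```text
[[ 0.44036653 -0.3260205   0.085     ]
 [ 0.48242891 -0.22121943  0.085     ]]
time_s: 37.15
eef_pos: [0.4406, -0.3244, 0.1335]
tool_rot: [[0.001, 0.997, -0.075], [0.001, -0.075, -0.997], [-1.0, 0.001, -0.001]]
force: [-0.7, -1.1, 0.3]
width: 0.973
t 37.15 pos [ 0.4406 -0.3244  0.1335] d_cm(tool) [ 9.25 -0.15  0.18] turn [ 0.32 -0.05 -0.03] F [-0.7 -1.1  0.3] w 8.31 q [ 0.82  0.53 -0.36  2.07  0.33  0.59  0.16]
```

```bash
python3 -m jog '[{"xyz":[1.2,0,0.1],"turn":[0,0,0]},{"xyz":[1.2,0,0.1],"turn":[0,0,0]},{"xyz":[1.2,0,0],"turn":[0,0,0]},{"xyz":[1.2,0,0],"turn":[0,0,0]},{"xyz":[1.2,0,0],"turn":[0,0,0]},{"xyz":[1.2,0,0],"turn":[0,0,0]},{"xyz":[1.2,0,0],"turn":[0,0,0]},{"xyz":[0.6,0,0],"turn":[0,0,0]},{"xyz":[0,0,0],"turn":[0,0,0]},{"xyz":[0,0,0],"turn":[0,0,0]}]' 8.3 40
python3 go.py 0.440 -0.326 0.041
```

```text
time_s: 38.4
eef_pos: [0.441, -0.3266, 0.0369]
tool_rot: [[0.001, 0.997, -0.074], [0.001, -0.074, -0.997], [-1.0, 0.001, -0.001]]
force: [0.0, -0.5, 0.8]
width: 0.969
t 38.4 pos [ 0.441  -0.3266  0.0369] d_cm(tool) [-0.41 -0.1  -0.05] turn [ 0.34 -0.05 -0.04] F [ 0.  -0.5  0.8] w 8.28 q [ 0.74  0.68 -0.25  2.11  0.42  0.39  0.07]
```

```bash
python3 -m jog '[{"xyz":[0,0,0],"turn":[0,0,0]},{"xyz":[0,0,0],"turn":[0,0,0]},{"xyz":[0,0,0],"turn":[0,0,0]},{"xyz":[0,0,0],"turn":[0,0,0]},{"xyz":[0,0,0],"turn":[0,0,0]},{"xyz":[-0.5,0,0],"turn":[0,0,0]},{"xyz":[-1.5,0,0],"turn":[0,0,0]},{"xyz":[-2,0,0],"turn":[0,0,0]},{"xyz":[-2,0,0],"turn":[0,0,0]},{"xyz":[-2,0,0],"turn":[0,0,0]}]' 0 40
python3 go.py 0.55 0.1 0.19
python3 - <<'E'
from h import *
snap('wrist','w15')
E
```

```text
time_s: 39.65
eef_pos: [0.4402, -0.3264, 0.1219]
tool_rot: [[0.0, 0.997, -0.074], [0.001, -0.074, -0.997], [-1.0, 0.0, -0.001]]
force: [0.0, -0.5, -1.2]
width: 0.707
t 39.65 pos [ 0.4402 -0.3264  0.1219] d_cm(tool) [ -6.78   7.78 -43.34] turn [ 0.34 -0.04 -0.02] F [ 0.  -0.5 -1.2] w 6.04 q [ 0.82  0.55 -0.35  2.08  0.34  0.57  0.15]
```

View pics/w15.png

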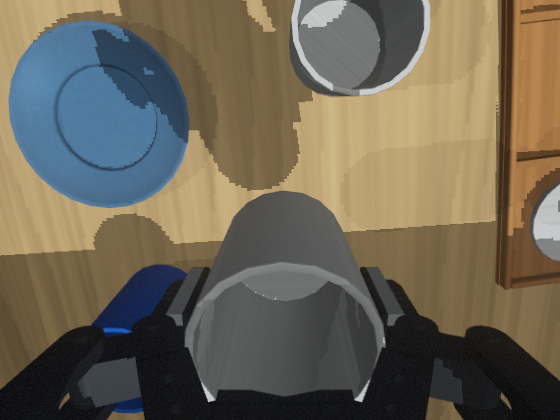

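Gripped (6.04 cm) and lifted level. I raise and carry it towards the box.

```bash
python3 -m jog '[{"xyz":[-2.5,0,0],"turn":[0,0,0]},{"xyz":[-2.5,0,0],"turn":[0,0,0]},{"xyz":[-2,1,-2],"turn":[0,0,0]},{"xyz":[-1,1,-4],"turn":[0,0,0]},{"xyz":[0,1,-4.5],"turn":[0,0,0]},{"xyz":[0,1,-4.5],"turn":[0,0,0]},{"xyz":[0,1,-4.5],"turn":[0,0,0]},{"xyz":[0,1,-4.5],"turn":[0,0,0]},{"xyz":[0,1,-4.5],"turn":[0,0,0]},{"xyz":[0,1,-4.5],"turn":[0,0,0]}]' 0 40
python3 go.py 0.554 0.302 0.2
```

```text
time_s: 40.95
eef_pos: [0.5484, -0.0012, 0.2112]
tool_rot: [[0.011, 0.996, -0.087], [-0.009, -0.087, -0.996], [-1.0, 0.012, 0.008]]
force: [0.3, -0.1, 0.1]
width: 0.705
t 40.95 pos [ 0.5484 -0.0012  0.2112] d_cm(tool) [  0.86  -2.09 -30.26] turn [-0.38  0.45 -0.67] F [ 0.3 -0.1  0.1] w 6.02 q [ 0.26  0.42 -0.45  2.02  0.28  0.75 -0.46]
```

```bash
python3 -m jog '[{"xyz":[0,-0.2,-3.2],"turn":[0,0,0]},{"xyz":[0,-0.2,-3.2],"turn":[0,0,0]},{"xyz":[0,-0.2,-3.2],"turn":[0,0,0]},{"xyz":[0,-0.2,-3.2],"turn":[0,0,0]},{"xyz":[0,-0.2,-3.2],"turn":[0,0,0]},{"xyz":[0,-0.2,-3.2],"turn":[0,0,0]},{"xyz":[0,-0.2,-3.2],"turn":[0,0,0]},{"xyz":[0,-0.2,-3.0],"turn":[0,0,0]},{"xyz":[0,-0.2,-2],"turn":[0,0,0]},{"xyz":[0,0,0],"turn":[0,0,0]}]' 0 40
python3 go.py 0.554 0.302 0.2
python3 - <<'E'
from h import *
snap('wrist','w16');snap('scene','s16')
E
```

```text
time_s: 42.2
eef_pos: [0.5511, 0.2866, 0.2122]
tool_rot: [[0.014, 0.997, -0.079], [-0.007, -0.079, -0.997], [-1.0, 0.015, 0.006]]
force: [0.2, -1.1, -0.6]
width: 0.7
t 42.2 pos [0.5511 0.2866 0.2122] d_cm(tool) [ 1.21  0.15 -1.57] turn [ 0.06  0.34 -0.84] F [ 0.2 -1.1 -0.6] w 5.98 q [-0.23  0.51 -0.46  1.86  0.32  0.83 -0.94]
```

View pics/w16.png

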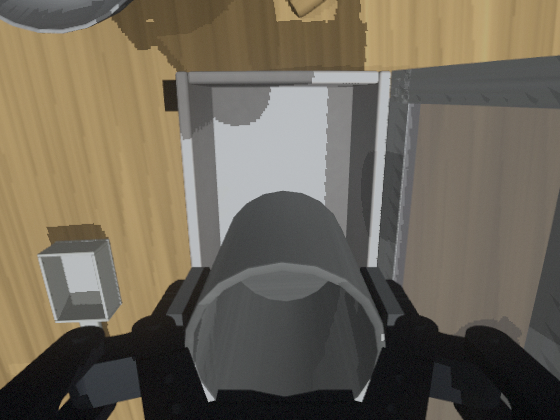

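View pics/s16.png

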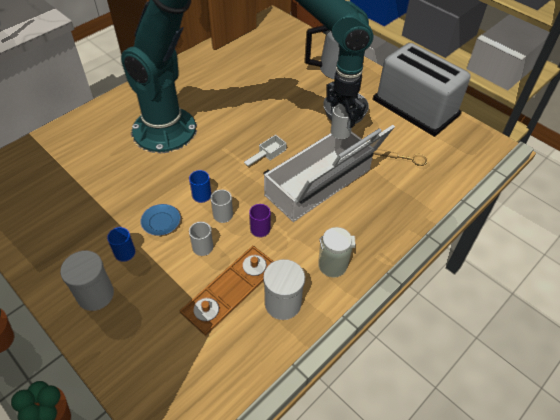

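The box's +y end rim shows outer corners near (179,73) and (390,71). The side rims go down at (196,265) and (376,255).

```bash
python3 - <<'E'
from h import *
st=bot.state();c=cast('wrist',[[179,73],[390,71],[196,265],[376,255]],.1,st);print(c, c[:2].mean(0), np.linalg.norm(c[0]-c[1]))
v=c[1]-c[0];print('yaw',np.arctan2(v[1],v[0]))
for psi in (-.08,):
    print('slot+95',c[:2].mean(0)[:2]-(.17-.095)*np.array([-np.sin(psi),np.cos(psi)]))
E
```

```text
[[0.49217037 0.37838856 0.1       ]
 [0.6281511  0.36846614 0.1       ]
 [0.48261483 0.243223   0.1       ]
 [0.61753654 0.239364   0.1       ]] [0.56016074 0.37342735 0.1       ] 0.1363422683129245
yaw -0.07284019325553072
slot+95 [0.55416714 0.29866722]
```

```bash
python3 -m jog '[{"xyz":[0.5,0.1,-0.5],"turn":[0,0.3,-0.8]},{"xyz":[1,0.1,-0.5],"turn":[0,0,0]},{"xyz":[1.3,0.1,-0.4],"turn":[0,0,0]},{"xyz":[1.3,0,0],"turn":[0,0,0]},{"xyz":[1.3,0,0],"turn":[0,0,0]},{"xyz":[1.3,0,0],"turn":[0,0,0]},{"xyz":[1.3,0,0],"turn":[0,0,0]},{"xyz":[1.3,0,0],"turn":[0,0,0]},{"xyz":[0,0,0],"turn":[0,0,0]},{"xyz":[0,0,0],"turn":[0,0,0]}]' 0 40
python3 go.py 0.554 0.300 0.047
```

```text
time_s: 43.55
eef_pos: [0.5564, 0.2921, 0.1102]
tool_rot: [[-0.003, 0.996, -0.088], [-0.007, -0.088, -0.996], [-1.0, -0.003, 0.008]]
force: [1.0, -0.3, -0.5]
width: 0.708
t 43.55 pos [0.5564 0.2921 0.1102] d_cm(tool) [ 6.31 -0.29 -0.81] turn [-0.46  0.44  0.16] F [ 1.  -0.3 -0.5] w 6.05 q [-0.28  0.65 -0.4   1.9   0.39  0.67 -1.01]
```

```bash
python3 -m jog '[{"xyz":[1,-0.2,-0.4],"turn":[0,0.3,0]},{"xyz":[1,-0.1,-0.4],"turn":[0,0,0]},{"xyz":[1,0,0],"turn":[0,0,0]},{"xyz":[1,0,0],"turn":[0,0,0]},{"xyz":[0.8,0,0],"turn":[0,0,0]},{"xyz":[0.5,0,0],"turn":[0,0,0]},{"xyz":[0.3,0,0],"turn":[0,0,0]},{"xyz":[0.2,0,0],"turn":[0,0,0]},{"xyz":[0,0,0],"turn":[0,0,0]},{"xyz":[0,0,0],"turn":[0,0,0]}]' 0 40
python3 go.py 0.554 0.300 0.047
```

```text
time_s: 44.8
eef_pos: [0.5548, 0.3015, 0.0492]
tool_rot: [[-0.001, 0.996, -0.088], [-0.0, -0.088, -0.996], [-1.0, -0.001, 0.001]]
force: [-0.8, 0.5, -1.3]
width: 0.701
t 44.8 pos [0.5548 0.3015 0.0492] d_cm(tool) [ 0.22 -0.07  0.16] turn [-0.47  0.03  0.04] F [-0.8  0.5 -1.3] w 5.98 q [-0.33  0.74 -0.35  1.92  0.44  0.56 -1.06]
```

```bash
python3 -m jog '[{"xyz":[0.2,0,0],"turn":[0,0,0]},{"xyz":[0.1,0,0],"turn":[0,0,0]},{"xyz":[0,0,0],"turn":[0,0,0]},{"xyz":[0,0,0],"turn":[0,0,0]},{"xyz":[0,0,0],"turn":[0,0,0]},{"xyz":[0,0,0],"turn":[0,0,0]},{"xyz":[0,0,0],"turn":[0,0,0]},{"xyz":[0,0,0],"turn":[0,0,0]},{"xyz":[0,0,0],"turn":[0,0,0]},{"xyz":[0,0,0],"turn":[0,0,0]}]' 0 40
python3 go.py 0.554 0.300 0.045
python3 -m jog '[{"xyz":[0,0,0],"turn":[0,0,0]},{"xyz":[0,0,0],"turn":[0,0,0]},{"xyz":[0,0,0],"turn":[0,0,0]},{"xyz":[-1,0,0],"turn":[0,0,0]},{"xyz":[-2,0,0],"turn":[0,0,0]},{"xyz":[-2.5,0,0],"turn":[0,0,0]},{"xyz":[-2.5,0,0],"turn":[0,0,0]},{"xyz":[-2.5,0,0],"turn":[0,0,0]},{"xyz":[-2.5,0,0],"turn":[0,0,0]},{"xyz":[-2,0,0],"turn":[0,0,0]}]' 7.4 40
python3 go.py 0.48 -0.22 0.2
python3 - <<'E'
from h import *
snap('wrist','w17')
E
```

```text
time_s: 46.05
eef_pos: [0.5552, 0.3018, 0.0478]
tool_rot: [[0.001, 0.996, -0.089], [-0.0, -0.089, -0.996], [-1.0, 0.001, 0.0]]
force: [-0.9, -0.9, 0.6]
width: 0.702
t 46.05 pos [0.5552 0.3018 0.0478] d_cm(tool) [ 0.28 -0.1   0.19] turn [-0.49  0.01 -0.05] F [-0.9 -0.9  0.6] w 5.99 q [-0.33  0.74 -0.34  1.92  0.44  0.56 -1.07]
time_s: 47.3
eef_pos: [0.5576, 0.3023, 0.21]
tool_rot: [[0.008, 0.996, -0.089], [0.004, -0.089, -0.996], [-1.0, 0.008, -0.004]]
force: [0.9, 0.2, 0.1]
width: 0.869
t 47.3 pos [0.5576 0.3023 0.21  ] d_cm(tool) [ 0.76 -3.08 52.72] turn [-0.51 -0.24 -0.44] F [0.9 0.2 0.1] w 7.42 q [-0.25  0.53 -0.46  1.83  0.31  0.84 -0.95]
```

View pics/w17.png

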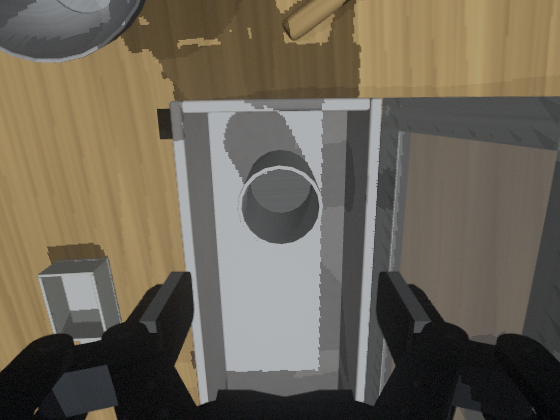

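The first can stands in the box at (280,205). Next is the left can.

```bash
python3 go.py 0.445 -0.095 0.2;  python3 -m jog '[{"xyz":[0,-0.4,4.2],"turn":[0,0,0]},{"xyz":[0,-0.6,4.2],"turn":[0,0,0]},{"xyz":[0,-0.6,4.2],"turn":[0,0,0]},{"xyz":[0,-0.8,4.2],"turn":[0,0,0]},{"xyz":[0,-0.8,4.2],"turn":[0,0,0]},{"xyz":[0,-1.2,4.2],"turn":[0,0,0]},{"xyz":[0,-1.4,4.2],"turn":[0,0,0]},{"xyz":[0,-1.4,4.2],"turn":[0,0,0]},{"xyz":[0,-1.4,4],"turn":[0,0,0]},{"xyz":[0,0,0],"turn":[0,0,0]}]' 8.3 40
python3 go.py 0.432 -0.1 0.14; python3 - <<'E'
from h import *
snap('wrist','w18');snap('scene','s18')
E
```

```text
t 47.35 pos [0.5591 0.3035 0.213 ] d_cm(tool) [ 0.91 -7.82 40.72] turn [-0.52 -0.41 -0.68] F [0.4 0.  1.8] w 7.37 q [-0.24  0.53 -0.46  1.83  0.31  0.84 -0.95]
time_s: 48.6
eef_pos: [0.4415, -0.073, 0.2156]
tool_rot: [[0.033, 0.995, -0.09], [0.01, -0.09, -0.996], [-0.999, 0.032, -0.013]]
force: [-0.3, 0.7, 0.4]
width: 0.973
t 48.6 pos [ 0.4415 -0.073   0.2156] d_cm(tool) [ 7.49 -0.94  2.88] turn [-0.56 -0.73 -1.83] F [-0.3  0.7  0.4] w 8.31 q [ 0.47  0.29 -0.49  2.23  0.21  0.63 -0.25]
```

View pics/w18.png

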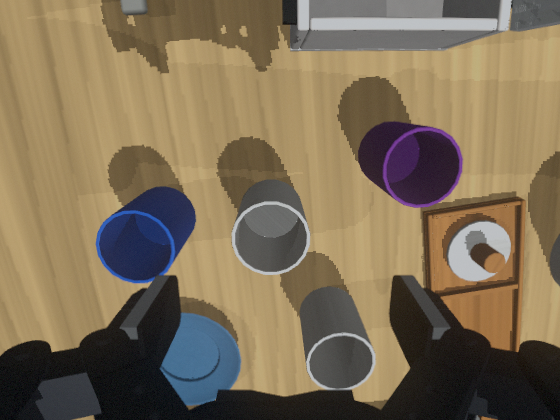

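The left can's rim is centred at (271,237), open and unmoved. The middle can is at (340,361).

```bash
python3 - <<'E'
from h import *
st=bot.state();print(cast('wrist',[[271,237],[340,361]],.085,st))
E
python3 -m jog '[{"xyz":[0.6,-0.2,0.7],"turn":[0,0,-0.8]},{"xyz":[0.8,-0.2,0.7],"turn":[0,-0.4,-0.8]},{"xyz":[0.8,-0.2,0.7],"turn":[0,-0.3,0]},{"xyz":[0.8,-0.2,0.6],"turn":[0,0,0]},{"xyz":[0.8,0,0],"turn":[0,0,0]},{"xyz":[0.8,0,0],"turn":[0,0,0]},{"xyz":[0.8,0,0],"turn":[0,0,0]},{"xyz":[0,0,0],"turn":[0,0,0]},{"xyz":[0,0,0],"turn":[0,0,0]},{"xyz":[0,0,0],"turn":[0,0,0]}]' 8.3 40
python3 go.py 0.432 -0.1 0.038
```

```text
[[ 0.43466241 -0.09693652  0.085     ]
 [ 0.48406819 -0.21860845  0.085     ]]
time_s: 49.95
eef_pos: [0.436, -0.0936, 0.1579]
tool_rot: [[0.007, 0.997, -0.077], [0.003, -0.077, -0.997], [-1.0, 0.006, -0.004]]
force: [0.7, -0.3, 0.7]
width: 0.974
t 49.95 pos [ 0.436  -0.0936  0.1579] d_cm(tool) [11.98 -0.42  0.72] turn [ 0.18 -0.22 -0.36] F [ 0.7 -0.3  0.7] w 8.32 q [ 0.45  0.39 -0.42  2.27  0.31  0.52 -0.29]
```

```bash
python3 -m jog '[{"xyz":[0.8,-0.1,0.3],"turn":[0,0,0]},{"xyz":[0.8,-0.1,0.3],"turn":[0,0,0]},{"xyz":[0.8,0,0],"turn":[0,0,0]},{"xyz":[0.8,0,0],"turn":[0,0,0]},{"xyz":[0.8,0,0],"turn":[0,0,0]},{"xyz":[0.8,0,0],"turn":[0,0,0]},{"xyz":[0,0,0],"turn":[0,0,0]},{"xyz":[0,0,0],"turn":[0,0,0]},{"xyz":[0,0,0],"turn":[0,0,0]},{"xyz":[0,0,0],"turn":[0,0,0]}]' 8.3 40
python3 go.py 0.433 -0.0995 0.038; python3 - <<'E'
from h import *
snap('wrist','w19')
E
```

```text
time_s: 51.2
eef_pos: [0.4342, -0.0997, 0.1067]
tool_rot: [[0.008, 0.997, -0.077], [0.003, -0.077, -0.997], [-1.0, 0.007, -0.004]]
force: [-1.0, -0.4, -0.4]
width: 0.97
t 51.2 pos [ 0.4342 -0.0997  0.1067] d_cm(tool) [ 6.87 -0.17  0.02] turn [ 0.18 -0.21 -0.41] F [-1.  -0.4 -0.4] w 8.28 q [ 0.39  0.48 -0.34  2.31  0.4   0.39 -0.36]
```

View pics/w19.png

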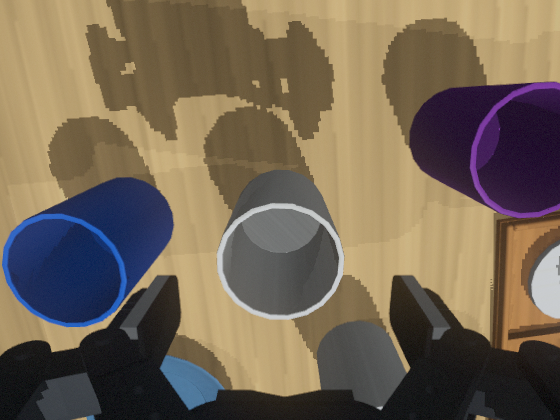

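The left can (281,262) is nearly centred and the blue one is clear of the finger. Descend and grip.

```bash
python3 -m jog '[{"xyz":[0.9,-0.1,0],"turn":[0,0,0]},{"xyz":[0.9,-0.1,0],"turn":[0,0,0]},{"xyz":[0.9,0,0],"turn":[0,0,0]},{"xyz":[0.9,0,0],"turn":[0,0,0]},{"xyz":[0.9,0,0],"turn":[0,0,0]},{"xyz":[0.9,0,0],"turn":[0,0,0]},{"xyz":[0.9,0,0],"turn":[0,0,0]},{"xyz":[0.3,0,0],"turn":[0,0,0]},{"xyz":[0,0,0],"turn":[0,0,0]},{"xyz":[0,0,0],"turn":[0,0,0]}]' 8.3 40
python3 go.py 0.433 -0.0995 0.038
```

```text
time_s: 52.5
eef_pos: [0.4328, -0.0992, 0.0356]
tool_rot: [[0.007, 0.997, -0.077], [0.003, -0.077, -0.997], [-1.0, 0.007, -0.004]]
force: [-1.0, 0.7, 0.1]
width: 0.977
t 52.5 pos [ 0.4328 -0.0992  0.0356] d_cm(tool) [-0.24  0.03  0.03] turn [ 0.2  -0.2  -0.39] F [-1.   0.7  0.1] w 8.34 q [ 0.25  0.62 -0.17  2.35  0.51  0.2  -0.46]
```

```bash
python3 -m jog '[{"xyz":[0,0,0],"turn":[0,0,0]},{"xyz":[0,0,0],"turn":[0,0,0]},{"xyz":[0,0,0],"turn":[0,0,0]},{"xyz":[0,0,0],"turn":[0,0,0]},{"xyz":[0,0,0],"turn":[0,0,0]},{"xyz":[-0.5,0,0],"turn":[0,0,0]},{"xyz":[-1.5,0,0],"turn":[0,0,0]},{"xyz":[-2,0,0],"turn":[0,0,0]},{"xyz":[-2,0,0],"turn":[0,0,0]},{"xyz":[-2,0,0],"turn":[0,0,0]}]' 0 40
python3 go.py 0.546 0.206 0.2
```

```text
time_s: 53.75
eef_pos: [0.4304, -0.0995, 0.118]
tool_rot: [[0.003, 0.997, -0.077], [0.003, -0.077, -0.997], [-1.0, 0.003, -0.003]]
force: [-1.0, -0.4, -0.5]
width: 0.722
t 53.75 pos [ 0.4304 -0.0995  0.118 ] d_cm(tool) [ -8.07   9.21 -31.37] turn [ 0.21 -0.19 -0.17] F [-1.  -0.4 -0.5] w 6.16 q [ 0.41  0.46 -0.37  2.31  0.39  0.42 -0.35]
```

```bash
python3 -m jog '[{"xyz":[-2.5,0,0],"turn":[0,0,0]},{"xyz":[-2.5,0.5,0],"turn":[0,0,0]},{"xyz":[-2,1.2,-3],"turn":[0,0,0]},{"xyz":[-1,1.2,-4],"turn":[0,0,0]},{"xyz":[0,1.2,-4],"turn":[0,0,0]},{"xyz":[0,1.2,-4],"turn":[0,0,0]},{"xyz":[0,1.2,-4],"turn":[0,0,0]},{"xyz":[0,1.2,-4],"turn":[0,0,0]},{"xyz":[0,1.2,-3.5],"turn":[0,0,0]},{"xyz":[0,0,0],"turn":[0,0,0]}]' 0 40
python3 go.py 0.546 0.205 0.2
python3 - <<'E'
from h import *
snap('wrist','w20')
E
```

```text
time_s: 55.0
eef_pos: [0.539, 0.1625, 0.2042]
tool_rot: [[0.003, 0.997, -0.083], [0.001, -0.083, -0.997], [-1.0, 0.003, -0.001]]
force: [-0.7, -0.4, -1.5]
width: 0.725
t 55.0 pos [0.539  0.1625 0.2042] d_cm(tool) [ 0.42  0.34 -4.29] turn [-0.14 -0.07 -0.16] F [-0.7 -0.4 -1.5] w 6.19 q [-0.01  0.46 -0.48  1.99  0.3   0.76 -0.76]
```

View pics/w20.png

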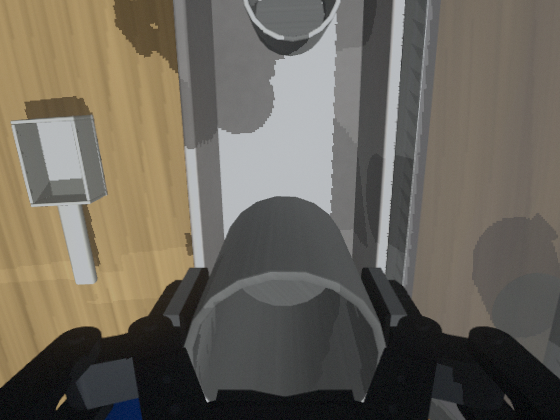

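The can is held level above the box, with the first can visible at (292,10). I position it and lower to the middle slot.

```bash
python3 -m jog '[{"xyz":[0,0.1,-1.5],"turn":[0,0,0]},{"xyz":[0.5,0.1,-1.5],"turn":[0,0,0]},{"xyz":[1,0.1,-1],"turn":[0,0,0]},{"xyz":[1.3,0,0],"turn":[0,0,0]},{"xyz":[1.3,0,0],"turn":[0,0,0]},{"xyz":[1.3,0,0],"turn":[0,0,0]},{"xyz":[1.3,0,0],"turn":[0,0,0]},{"xyz":[1,0,0],"turn":[0,0,0]},{"xyz":[0,0,0],"turn":[0,0,0]},{"xyz":[0,0,0],"turn":[0,0,0]}]' 0 40
python3 go.py 0.546 0.205 0.047
```

```text
time_s: 56.3
eef_pos: [0.5426, 0.1962, 0.1191]
tool_rot: [[-0.004, 0.996, -0.09], [-0.007, -0.09, -0.996], [-1.0, -0.004, 0.007]]
force: [0.1, 0.1, -2.3]
width: 0.721
t 56.3 pos [0.5426 0.1962 0.1191] d_cm(tool) [ 7.2   0.29 -0.96] turn [-0.56  0.41  0.21] F [ 0.1  0.1 -2.3] w 6.16 q [-0.13  0.59 -0.41  2.01  0.4   0.62 -0.9 ]
```

```bash
python3 -m jog '[{"xyz":[1,0.2,-0.4],"turn":[0,0.4,0]},{"xyz":[1,0.1,-0.3],"turn":[0,0,0]},{"xyz":[1,0,0],"turn":[0,0,0]},{"xyz":[1,0,0],"turn":[0,0,0]},{"xyz":[1,0,0],"turn":[0,0,0]},{"xyz":[0.8,0,0],"turn":[0,0,0]},{"xyz":[0.5,0,0],"turn":[0,0,0]},{"xyz":[0.3,0,0],"turn":[0,0,0]},{"xyz":[0.1,0,0],"turn":[0,0,0]},{"xyz":[0,0,0],"turn":[0,0,0]}]' 0 40
python3 go.py 0.546 0.205 0.045
```

```text
time_s: 57.55
eef_pos: [0.5472, 0.2039, 0.0481]
tool_rot: [[-0.002, 0.996, -0.09], [0.002, -0.09, -0.996], [-1.0, -0.002, -0.001]]
force: [-0.6, -0.3, -1.9]
width: 0.727
t 57.55 pos [0.5472 0.2039 0.0481] d_cm(tool) [ 0.31 -0.13 -0.09] turn [-0.56 -0.08  0.1 ] F [-0.6 -0.3 -1.9] w 6.21 q [-0.19  0.7  -0.34  2.03  0.47  0.49 -0.97]
```

```bash
python3 -m jog '[{"xyz":[0.2,0,0],"turn":[0,0,0]},{"xyz":[0.1,0,0],"turn":[0,0,0]},{"xyz":[0,0,0],"turn":[0,0,0]},{"xyz":[0,0,0],"turn":[0,0,0]},{"xyz":[0,0,0],"turn":[0,0,0]},{"xyz":[0,0,0],"turn":[0,0,0]},{"xyz":[0,0,0],"turn":[0,0,0]},{"xyz":[0,0,0],"turn":[0,0,0]},{"xyz":[0,0,0],"turn":[0,0,0]},{"xyz":[0,0,0],"turn":[0,0,0]}]' 0 40
python3 go.py 0.546 0.205 0.045
python3 -m jog '[{"xyz":[0,0,0],"turn":[0,0,0]},{"xyz":[0,0,0],"turn":[0,0,0]},{"xyz":[0,0,0],"turn":[0,0,0]},{"xyz":[-1,0,0],"turn":[0,0,0]},{"xyz":[-2,0,0],"turn":[0,0,0]},{"xyz":[-2.5,0,0],"turn":[0,0,0]},{"xyz":[-2.5,0,0],"turn":[0,0,0]},{"xyz":[-2.5,0,0],"turn":[0,0,0]},{"xyz":[-2.5,0,0],"turn":[0,0,0]},{"xyz":[-2,0,0],"turn":[0,0,0]}]' 7.4 40
python3 go.py 0.482 -0.21 0.2
python3 - <<'E'
from h import *
snap('wrist','w21')
E
```

```text
time_s: 58.8
eef_pos: [0.5479, 0.2042, 0.048]
tool_rot: [[0.001, 0.996, -0.091], [0.002, -0.091, -0.996], [-1.0, 0.001, -0.002]]
force: [-1.2, -0.4, 0.2]
width: 0.723
t 58.8 pos [0.5479 0.2042 0.048 ] d_cm(tool) [ 0.3  -0.19 -0.06] turn [-0.6  -0.1  -0.06] F [-1.2 -0.4  0.2] w 6.18 q [-0.2   0.7  -0.34  2.03  0.47  0.49 -0.97]
time_s: 60.05
eef_pos: [0.5499, 0.2042, 0.2059]
tool_rot: [[0.006, 0.996, -0.091], [0.004, -0.091, -0.996], [-1.0, 0.006, -0.004]]
force: [0.5, 0.3, -0.5]
width: 0.865
t 60.05 pos [0.5499 0.2042 0.2059] d_cm(tool) [ 0.4  -3.01 41.87] turn [-0.61 -0.23 -0.34] F [ 0.5  0.3 -0.5] w 7.39 q [-0.08  0.48 -0.48  1.94  0.31  0.78 -0.83]
```

View pics/w21.png

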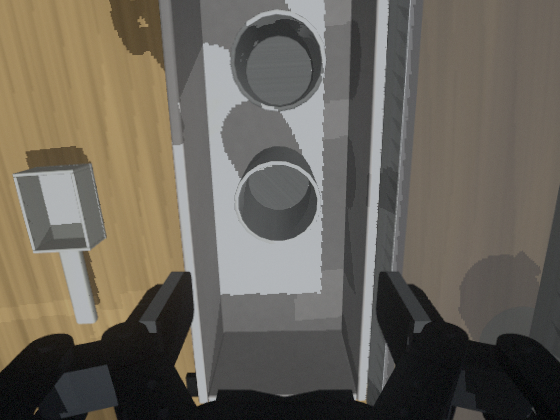

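Two cans stand in the box, at (277,63) and (278,200). Now the middle can.

```bash
python3 -m jog '[{"xyz":[0,-0.2,4.5],"turn":[0,0,0]},{"xyz":[0,-0.3,4.5],"turn":[0,0,0]},{"xyz":[0,-0.3,4.5],"turn":[0,0,0]},{"xyz":[0,-0.3,4.5],"turn":[0,0,0]},{"xyz":[0,-0.3,4.5],"turn":[0,0,0]},{"xyz":[0,-0.4,4.5],"turn":[0,0,0]},{"xyz":[0,-0.4,4.5],"turn":[0,0,0]},{"xyz":[0,-0.4,4.5],"turn":[0,0,0]},{"xyz":[0,-0.4,4],"turn":[0,0,0]},{"xyz":[0,0,0],"turn":[0,0,0]}]' 8.3 40
python3 go.py 0.482 -0.221 0.14; python3 - <<'E'
from h import *
snap('wrist','w22')
E
```

```text
time_s: 61.35
eef_pos: [0.4887, -0.2025, 0.2076]
tool_rot: [[0.026, 0.996, -0.09], [0.007, -0.09, -0.996], [-1.0, 0.025, -0.009]]
force: [0.2, -0.6, -0.4]
width: 0.971
t 61.35 pos [ 0.4887 -0.2025  0.2076] d_cm(tool) [ 6.72 -0.67  1.97] turn [-0.57 -0.53 -1.45] F [ 0.2 -0.6 -0.4] w 8.29 q [ 0.68  0.41 -0.47  2.07  0.26  0.7  -0.05]
```

View pics/w22.png

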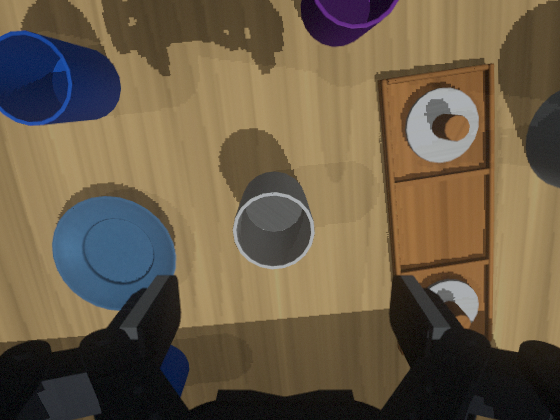

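```bash
python3 - <<'E'
from h import *
st=bot.state();print(cast('wrist',[[273.5,231]],.085,st))
E
python3 -m jog '[{"xyz":[0.6,-0.2,0.6],"turn":[0,0,-0.7]},{"xyz":[0.8,-0.2,0.6],"turn":[0,-0.3,-0.7]},{"xyz":[0.8,-0.2,0.6],"turn":[0,-0.2,0]},{"xyz":[0.8,0,0.1],"turn":[0,0,0]},{"xyz":[0.8,0,0],"turn":[0,0,0]},{"xyz":[0.8,0,0],"turn":[0,0,0]},{"xyz":[0.8,0,0],"turn":[0,0,0]},{"xyz":[0.8,0,0],"turn":[0,0,0]},{"xyz":[0,0,0],"turn":[0,0,0]},{"xyz":[0,0,0],"turn":[0,0,0]}]' 8.3 40
python3 go.py 0.482 -0.221 0.037
```

```text
[[ 0.48163457 -0.22022794  0.085     ]]
time_s: 62.65
eef_pos: [0.4829, -0.2146, 0.1407]
tool_rot: [[-0.0, 0.997, -0.079], [0.004, -0.079, -0.997], [-1.0, -0.0, -0.004]]
force: [0.6, 0.0, -0.8]
width: 0.97
t 62.65 pos [ 0.4829 -0.2146  0.1407] d_cm(tool) [10.37 -0.04  0.68] turn [ 0.08 -0.2   0.02] F [ 0.6  0.  -0.8] w 8.28 q [ 0.64  0.51 -0.41  2.11  0.35  0.59 -0.09]
```

```bash
python3 -m jog '[{"xyz":[1.2,-0.1,0.3],"turn":[0,0,0]},{"xyz":[1.2,0,0.3],"turn":[0,0,0]},{"xyz":[1.2,0,0.1],"turn":[0,0,0]},{"xyz":[1.2,0,0],"turn":[0,0,0]},{"xyz":[1.2,0,0],"turn":[0,0,0]},{"xyz":[1.2,0,0],"turn":[0,0,0]},{"xyz":[1.2,0,0],"turn":[0,0,0]},{"xyz":[1.2,0,0],"turn":[0,0,0]},{"xyz":[0.3,0,0],"turn":[0,0,0]},{"xyz":[0,0,0],"turn":[0,0,0]}]' 8.3 40
python3 go.py 0.482 -0.220 0.037
```

```text
time_s: 63.9
eef_pos: [0.4815, -0.2216, 0.0343]
tool_rot: [[-0.0, 0.997, -0.079], [0.004, -0.079, -0.997], [-1.0, -0.001, -0.004]]
force: [-0.9, 0.1, -0.5]
width: 0.975
t 63.9 pos [ 0.4815 -0.2216  0.0343] d_cm(tool) [-0.27  0.03 -0.17] turn [ 0.09 -0.2   0.04] F [-0.9  0.1 -0.5] w 8.32 q [ 0.55  0.68 -0.27  2.15  0.48  0.37 -0.19]
```

```bash
python3 -m jog '[{"xyz":[0,0,0],"turn":[0,0,0]},{"xyz":[0,0,0],"turn":[0,0,0]},{"xyz":[0,0,0],"turn":[0,0,0]},{"xyz":[0,0,0],"turn":[0,0,0]},{"xyz":[0,0,0],"turn":[0,0,0]},{"xyz":[-0.5,0,0],"turn":[0,0,0]},{"xyz":[-1.5,0,0],"turn":[0,0,0]},{"xyz":[-2,0,0],"turn":[0,0,0]},{"xyz":[-2,0,0],"turn":[0,0,0]},{"xyz":[-2,0,0],"turn":[0,0,0]}]' 0 40
python3 go.py 0.538 0.108 0.2
```

```text
time_s: 65.15
eef_pos: [0.4806, -0.2218, 0.1191]
tool_rot: [[-0.001, 0.997, -0.079], [0.004, -0.079, -0.997], [-1.0, -0.001, -0.003]]
force: [0.7, -0.7, -2.4]
width: 0.71
t 65.15 pos [ 0.4806 -0.2218  0.1191] d_cm(tool) [ -7.98   3.12 -33.36] turn [ 0.1  -0.2   0.08] F [ 0.7 -0.7 -2.4] w 6.06 q [ 0.64  0.54 -0.39  2.12  0.38  0.55 -0.11]
```

```bash
python3 -m jog '[{"xyz":[-2.5,0,0],"turn":[0,0,0]},{"xyz":[-2.5,0.2,0],"turn":[0,0,0]},{"xyz":[-2,0.3,-3],"turn":[0,0,0]},{"xyz":[-1,0.4,-4],"turn":[0,0,0]},{"xyz":[0,0.4,-4.2],"turn":[0,0,0]},{"xyz":[0,0.4,-4.2],"turn":[0,0,0]},{"xyz":[0,0.4,-4.2],"turn":[0,0,0]},{"xyz":[0,0.4,-4.2],"turn":[0,0,0]},{"xyz":[0,0.4,-4],"turn":[0,0,0]},{"xyz":[0,0,0],"turn":[0,0,0]}]' 0 40
python3 go.py 0.538 0.108 0.2
python3 - <<'E'
from h import *
snap('wrist','w23')
E
```

```text
time_s: 66.4
eef_pos: [0.533, 0.06, 0.2149]
tool_rot: [[0.012, 0.997, -0.082], [-0.0, -0.082, -0.997], [-1.0, 0.012, -0.001]]
force: [0.6, 0.3, -1.5]
width: 0.709
t 66.4 pos [0.533  0.06   0.2149] d_cm(tool) [ 1.49  0.09 -4.82] turn [-0.08 -0.04 -0.71] F [ 0.6  0.3 -1.5] w 6.05 q [ 0.19  0.41 -0.5   2.04  0.29  0.75 -0.58]
```

View pics/w23.png

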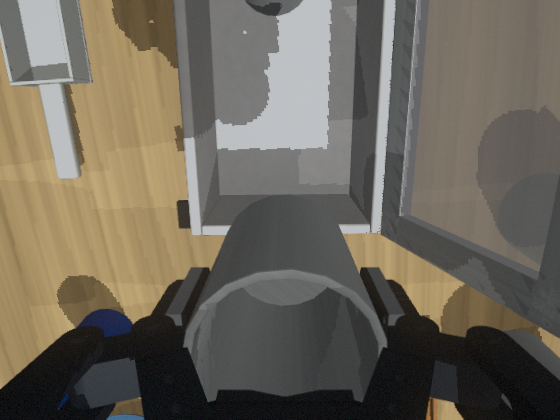

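```bash
python3 - <<'E'
from h import *
st=bot.state();c=cast('wrist',[[191,235],[383,232]],.1,st);print(c,c.mean(0)+.075*np.array([.08,.997,0]))
E
python3 -m jog '[{"xyz":[0,0,-1.7],"turn":[0,0,-0.7]},{"xyz":[0.3,0,-1.7],"turn":[0,0,0]},{"xyz":[0.8,0,-1.5],"turn":[0,0,0]},{"xyz":[1.3,0,0],"turn":[0,0,0]},{"xyz":[1.3,0,0],"turn":[0,0,0]},{"xyz":[1.3,0,0],"turn":[0,0,0]},{"xyz":[0,0,0],"turn":[0,0,0]},{"xyz":[0,0,0],"turn":[0,0,0]},{"xyz":[0,0,0],"turn":[0,0,0]},{"xyz":[0,0,0],"turn":[0,0,0]}]' 0 40
python3 go.py 0.538 0.108 0.045
```

```text
[[0.46233909 0.04118341 0.1       ]
 [0.60388887 0.03096737 0.1       ]] [0.53911398 0.11085039 0.1       ]
time_s: 67.7
eef_pos: [0.5357, 0.1043, 0.1603]
tool_rot: [[-0.005, 0.996, -0.091], [-0.005, -0.091, -0.996], [-1.0, -0.004, 0.005]]
force: [0.2, 0.3, -1.6]
width: 0.711
t 67.7 pos [0.5357 0.1043 0.1603] d_cm(tool) [11.53  0.25 -0.45] turn [-0.63  0.29  0.25] F [ 0.2  0.3 -1.6] w 6.07 q [ 0.06  0.5  -0.46  2.05  0.36  0.67 -0.72]
```

```bash
python3 -m jog '[{"xyz":[1,0.2,-0.3],"turn":[0,0,0]},{"xyz":[1.4,0.1,-0.2],"turn":[0,0,0]},{"xyz":[1.4,0,0],"turn":[0,0,0]},{"xyz":[1.4,0,0],"turn":[0,0,0]},{"xyz":[1.4,0,0],"turn":[0,0,0]},{"xyz":[1.4,0,0],"turn":[0,0,0]},{"xyz":[1.2,0,0],"turn":[0,0,0]},{"xyz":[0.8,0,0],"turn":[0,0,0]},{"xyz":[0.4,0,0],"turn":[0,0,0]},{"xyz":[0,0,0],"turn":[0,0,0]}]' 0 40
python3 go.py 0.5385 0.1085 0.044
```

```text
time_s: 68.95
eef_pos: [0.5391, 0.1091, 0.0484]
tool_rot: [[-0.005, 0.996, -0.091], [-0.005, -0.091, -0.996], [-1.0, -0.005, 0.005]]
force: [0.2, 0.5, -1.5]
width: 0.704
t 68.95 pos [0.5391 0.1091 0.0484] d_cm(tool) [ 0.44 -0.05  0.06] turn [-0.62  0.29  0.27] F [ 0.2  0.5 -1.5] w 6.01 q [-0.04  0.67 -0.33  2.1   0.49  0.45 -0.85]
```

```bash
python3 -m jog '[{"xyz":[0.3,0,0],"turn":[0,0,0]},{"xyz":[0.2,0,0],"turn":[0,0,0]},{"xyz":[0,0,0],"turn":[0,0,0]},{"xyz":[0,0,0],"turn":[0,0,0]},{"xyz":[0,0,0],"turn":[0,0,0]},{"xyz":[0,0,0],"turn":[0,0,0]},{"xyz":[0,0,0],"turn":[0,0,0]},{"xyz":[0,0,0],"turn":[0,0,0]},{"xyz":[0,0,0],"turn":[0,0,0]},{"xyz":[0,0,0],"turn":[0,0,0]}]' 0 40
python3 go.py 0.546 0.205 0.044
python3 -m jog '[{"xyz":[0,0,0],"turn":[0,0,0]},{"xyz":[0,0,0],"turn":[0,0,0]},{"xyz":[0,0,0],"turn":[0,0,0]},{"xyz":[-1,0,0],"turn":[0,0,0]},{"xyz":[-2,0,0],"turn":[0,0,0]},{"xyz":[-2.5,0,0],"turn":[0,0,0]},{"xyz":[-2.5,0,0],"turn":[0,0,0]},{"xyz":[-3,0,0],"turn":[0,0,0]},{"xyz":[-3,0,0],"turn":[0,0,0]},{"xyz":[-3,0,0],"turn":[0,0,0]}]' 7.4 40
python3 go.py 0.67 0.197 0.346
python3 - <<'E'
from h import *
snap('wrist','w24');snap('scene','s24')
E
```

```text
time_s: 70.2
eef_pos: [0.5408, 0.1094, 0.0479]
tool_rot: [[0.001, 0.996, -0.092], [-0.005, -0.092, -0.996], [-1.0, 0.002, 0.005]]
force: [-0.6, -1.3, -0.7]
width: 0.708
t 70.2 pos [0.5408 0.1094 0.0479] d_cm(tool) [ 0.35 -0.36 -9.57] turn [-0.66  0.27 -0.08] F [-0.6 -1.3 -0.7] w 6.04 q [-0.05  0.67 -0.32  2.1   0.5   0.44 -0.86]
time_s: 71.45
eef_pos: [0.5423, 0.1102, 0.2256]
tool_rot: [[0.004, 0.996, -0.092], [-0.004, -0.092, -0.996], [-1.0, 0.005, 0.003]]
force: [0.1, -0.4, 0.2]
width: 0.866
t 71.45 pos [0.5423 0.1102 0.2256] d_cm(tool) [-12.01  11.98  -9.77] turn [-0.65  0.18 -0.27] F [ 0.1 -0.4  0.2] w 7.4 q [ 0.1   0.42 -0.51  1.99  0.29  0.8  -0.67]
```

View pics/w24.png

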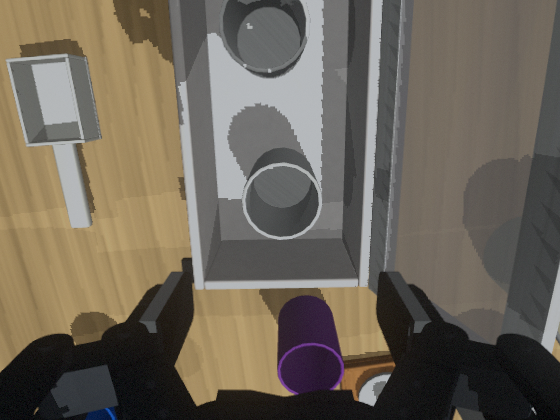

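View pics/s24.png

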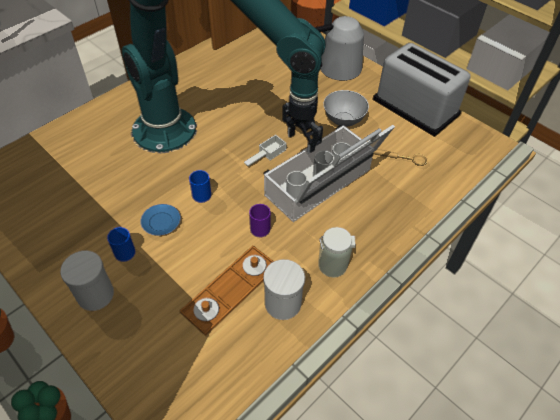

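All three cans stand open in the box and both caps are in the tray. I check the can positions in the box frame, then go up for the bar.

```bash
python3 - <<'E'
from h import *
st=bot.state();c=cast('wrist',[[282,200],[264,30]],.093,st);O=np.array([.546,.206]);p=-.08
R=np.array([[np.cos(p),-np.sin(p)],[np.sin(p),np.cos(p)]]);print(c,(c[:,:2]-O)@R)
E
python3 -m jog '[{"xyz":[-3.2,0,0],"turn":[0,0,0]},{"xyz":[-3.2,0,-1],"turn":[0,0,0]},{"xyz":[-3.2,1,-2],"turn":[0,0,0]},{"xyz":[-3,2,-2],"turn":[0,0,0]},{"xyz":[-1,2.2,-2],"turn":[0,0,0]},{"xyz":[0,2.2,-1.5],"turn":[0,0,0]},{"xyz":[0,2.2,-0.8],"turn":[0,0,0]},{"xyz":[0,2,0],"turn":[0,0,0]},{"xyz":[0,0,0],"turn":[0,0,0]},{"xyz":[0,0,0],"turn":[0,0,0]}]' 4.5 40
python3 go.py 0.67 0.197 0.346
python3 - <<'E'
from h import *
snap('wrist','w25')
E
```

```text
[[0.5435301  0.11030882 0.093     ]
 [0.54256517 0.23171453 0.093     ]] [[ 0.00518513 -0.09558252]
 [-0.00547881  0.02535779]]
time_s: 72.8
eef_pos: [0.6678, 0.1937, 0.3657]
tool_rot: [[0.007, 0.996, -0.093], [-0.005, -0.093, -0.996], [-1.0, 0.008, 0.004]]
force: [0.0, 1.1, 0.9]
width: 0.53
t 72.8 pos [0.6678 0.1937 0.3657] d_cm(tool) [ 1.97  0.17 -0.36] turn [-0.73  0.24 -0.44] F [0.  1.1 0.9] w 4.52 q [-0.    0.49 -0.53  1.52  0.27  1.2  -0.67]
```

View pics/w25.png

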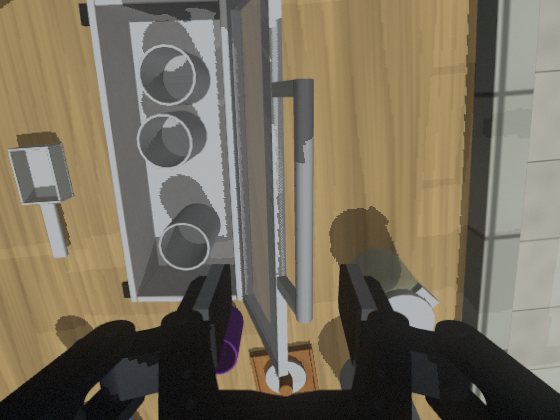

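The middle can has shifted towards the first can, probably the announced knock. Rims are at (167,74), (165,140) and (185,246). I check that they are in range and upright.

```bash
python3 - <<'E'
from h import *
st=bot.state();c=cast('wrist',[[167.5,74.5],[164.5,140],[185,246]],.093,st);O=np.array([.546,.206]);p=-.08
R=np.array([[np.cos(p),-np.sin(p)],[np.sin(p),np.cos(p)]]);print(((c[:,:2]-O)@R).round(4))
b=cast('wrist',[[304,85],[306,316]],.284,st);print('bar',b,b.mean(0))
a=cv2.imread('pics/w25.png');cv2.imwrite('pics/c25.png',cv2.resize(a[0:310,80:300],None,fx=1.9,fy=1.9,interpolation=cv2.INTER_CUBIC))
E
```

```text
[[ 0.0018  0.0967]
 [-0.0083  0.0283]
 [ 0.003  -0.0979]]
bar [[0.68651767 0.27357198 0.284     ]
 [0.67606299 0.12185172 0.284     ]] [0.68129033 0.19771185 0.284     ]
```

View pics/c25.png

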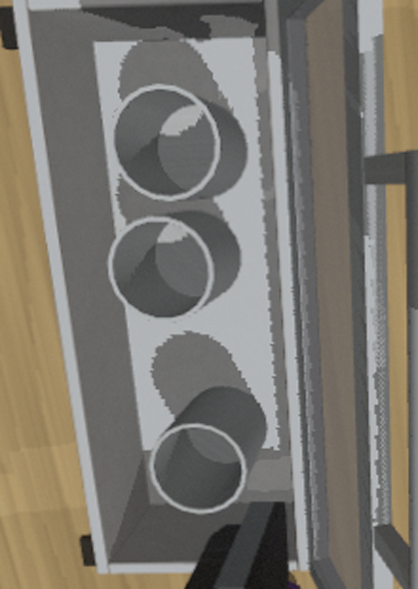

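The cans sit at box y = +97, +28 and -98 mm, all upright and well within limits, so they stay as they are. Now descend onto the bar.

```bash
python3 -m jog '[{"xyz":[0.5,0.3,-0.1],"turn":[0,0,-0.4]},{"xyz":[0.5,0.3,-0.1],"turn":[0,0,0]},{"xyz":[0.5,0.2,-0.1],"turn":[0,0,0]},{"xyz":[0.5,0.2,0],"turn":[0,0,0]},{"xyz":[0.5,0,0],"turn":[0,0,0]},{"xyz":[0.5,0,0],"turn":[0,0,0]},{"xyz":[0.5,0,0],"turn":[0,0,0]},{"xyz":[0,0,0],"turn":[0,0,0]},{"xyz":[0,0,0],"turn":[0,0,0]},{"xyz":[0,0,0],"turn":[0,0,0]}]' 4.5 40
python3 go.py 0.678 0.196 0.265
python3 - <<'E'
from h import *
st,_=snap('wrist','w26')
E
```

```text
time_s: 74.1
eef_pos: [0.6771, 0.1952, 0.3284]
tool_rot: [[-0.001, 0.996, -0.092], [-0.005, -0.092, -0.996], [-1.0, -0.0, 0.005]]
force: [0.1, -0.2, -0.7]
width: 0.526
t 74.1 pos [0.6771 0.1952 0.3284] d_cm(tool) [ 6.33  0.08 -0.12] turn [-0.69  0.31  0.01] F [ 0.1 -0.2 -0.7] w 4.49 q [-0.01  0.53 -0.52  1.54  0.28  1.15 -0.68]
```

View pics/w26.png

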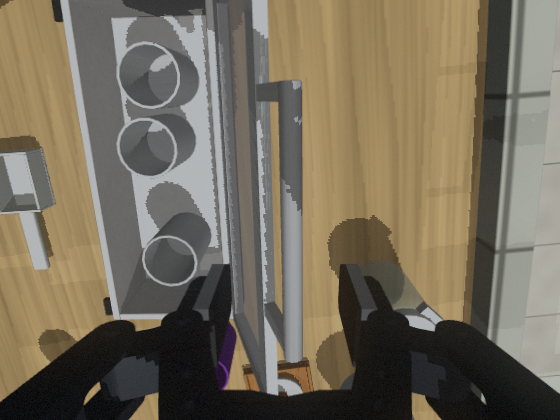

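```bash
python3 -m jog '[{"xyz":[0.8,0.1,0],"turn":[0,0,0]},{"xyz":[0.8,0.1,0],"turn":[0,0,0]},{"xyz":[0.8,0,0],"turn":[0,0,0]},{"xyz":[0.8,0,0],"turn":[0,0,0]},{"xyz":[0.8,0,0],"turn":[0,0,0]},{"xyz":[0.8,0,0],"turn":[0,0,0]},{"xyz":[0.8,0,0],"turn":[0,0,0]},{"xyz":[0.2,0,0],"turn":[0,0,0]},{"xyz":[0,0,0],"turn":[0,0,0]},{"xyz":[0,0,0],"turn":[0,0,0]}]' 4.5 40
python3 go.py 0.678 0.196 0.265
python3 - <<'E'
from h import *
st,_=snap('wrist','w27')
E
```

```text
time_s: 75.4
eef_pos: [0.6791, 0.1947, 0.2658]
tool_rot: [[-0.001, 0.996, -0.092], [-0.005, -0.092, -0.996], [-1.0, -0.001, 0.006]]
force: [0.5, 0.7, -0.7]
width: 0.529
t 75.4 pos [0.6791 0.1947 0.2658] d_cm(tool) [ 0.08 -0.12 -0.12] turn [-0.69  0.31  0.05] F [ 0.5  0.7 -0.7] w 4.52 q [-0.02  0.58 -0.51  1.6   0.32  1.04 -0.71]
```

View pics/w27.png

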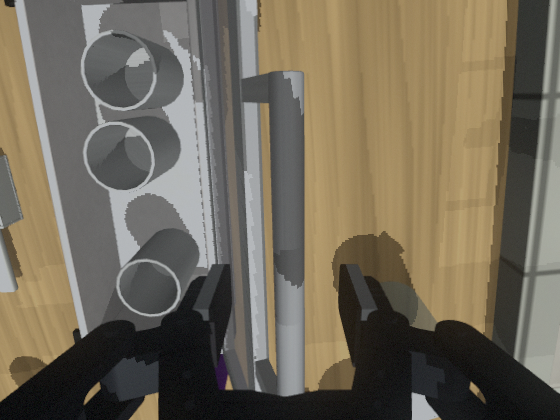

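The bar is between the fingers (column 288). Close.

```bash
python3 -m jog '[{"xyz":[0,0,0],"turn":[0,0,0]},{"xyz":[0,0,0],"turn":[0,0,0]},{"xyz":[0,0,0],"turn":[0,0,0]},{"xyz":[0,0,0],"turn":[0,0,0]},{"xyz":[0,0,0],"turn":[0,0,0]},{"xyz":[0,0,0],"turn":[0,0,0]},{"xyz":[0,0,0],"turn":[0,0,0]},{"xyz":[0,0,0],"turn":[0,0,0]},{"xyz":[0,0,0],"turn":[0,0,0]},{"xyz":[0,0,0],"turn":[0,0,0]}]' 0 40
python3 arc.py -.08 9
```

```text
time_s: 76.7
eef_pos: [0.6798, 0.1948, 0.2666]
tool_rot: [[0.001, 0.996, -0.091], [-0.005, -0.091, -0.996], [-1.0, 0.002, 0.005]]
force: [-0.2, 0.7, -0.7]
width: 0.122
t 76.7 theta 1.911 r 0.1921 lat 0.0006 F [-0.2  0.7 -0.7] w 1.04
[-0.25 -1.52  0.01] [-0.33 -1.48  0.01] [-0.22 -1.5   0.01] [-0.09 -1.52  0.01] [ 0.03 -1.52  0.01] [ 0.15 -1.51  0.01] [ 0.27 -1.5   0.  ] [ 0.39 -1.47  0.  ] [ 0.5  -1.43  0.  ]
```

```bash
python3 -m jog '[{"xyz":[-0.4,-1.5,0],"turn":[0,0,0]},{"xyz":[-0.3,-1.5,0],"turn":[0,0,0]},{"xyz":[-0.2,-1.5,0],"turn":[0,0,0]},{"xyz":[-0.1,-1.5,0],"turn":[0,0,0]},{"xyz":[0,-1.5,0],"turn":[0,0,0]},{"xyz":[0.2,-1.5,0],"turn":[0,0,0]},{"xyz":[0.3,-1.5,0],"turn":[0,0,0]},{"xyz":[0.4,-1.5,0],"turn":[0,0,0]},{"xyz":[0,0,0],"turn":[0,0,0]},{"xyz":[0,0,0],"turn":[0,0,0]}]' 0 40
python3 arc.py -.08 9
```

```text
time_s: 77.95
eef_pos: [0.5521, 0.2047, 0.2687]
tool_rot: [[0.005, 0.996, -0.09], [-0.009, -0.09, -0.996], [-1.0, 0.006, 0.008]]
force: [-0.2, -1.7, 2.6]
width: 0.114
t 77.95 theta 1.235 r 0.1941 lat -0.0007 F [-0.2 -1.7  2.6] w 0.98
[ 0.93 -1.29 -0.  ] [ 0.66 -1.37 -0.  ] [ 0.77 -1.31 -0.  ] [ 0.87 -1.25 -0.  ] [ 0.97 -1.17 -0.  ] [ 1.06 -1.09 -0.01] [ 1.14 -1.   -0.01] [ 1.22 -0.91 -0.01] [ 1.29 -0.81 -0.01]
```

```bash
python3 -m jog '[{"xyz":[0.7,-1.3,0],"turn":[0,0,0]},{"xyz":[0.7,-1.4,0],"turn":[0,0,0]},{"xyz":[0.8,-1.3,0],"turn":[0,0,0]},{"xyz":[0.9,-1.2,0],"turn":[0,0,0]},{"xyz":[1,-1.2,0],"turn":[0,0,0]},{"xyz":[1.1,-1.1,0],"turn":[0,0,0]},{"xyz":[1.1,-1,0],"turn":[0,0,0]},{"xyz":[0,0,0],"turn":[0,0,0]},{"xyz":[0,0,0],"turn":[0,0,0]},{"xyz":[0,0,0],"turn":[0,0,0]}]' 0 40
python3 arc.py -.06 9
```

```text
time_s: 79.2
eef_pos: [0.4635, 0.2116, 0.2011]
tool_rot: [[0.001, 0.996, -0.093], [-0.01, -0.093, -0.996], [-1.0, 0.002, 0.01]]
force: [0.5, -1.4, -2.0]
width: 0.122
t 79.2 theta 0.647 r 0.1916 lat -0.0015 F [ 0.5 -1.4 -2. ] w 1.04
[ 1.03 -0.53 -0.01] [ 0.97 -0.6  -0.01] [ 1.   -0.55 -0.01] [ 1.03 -0.48 -0.01] [ 1.06 -0.42 -0.01] [ 1.08 -0.36 -0.01] [ 1.1  -0.29 -0.01] [ 1.12 -0.23 -0.01] [ 1.13 -0.16 -0.01]
```

```bash
python3 -m jog '[{"xyz":[1,-0.5,0],"turn":[0,0,0]},{"xyz":[1,-0.6,0],"turn":[0,0,0]},{"xyz":[1,-0.5,0],"turn":[0,0,0]},{"xyz":[1,-0.5,0],"turn":[0,0,0]},{"xyz":[1,-0.4,0],"turn":[0,0,0]},{"xyz":[1.1,-0.4,0],"turn":[0,0,0]},{"xyz":[1.1,-0.3,0],"turn":[0,0,0]},{"xyz":[0,0,0],"turn":[0,0,0]},{"xyz":[0,0,0],"turn":[0,0,0]},{"xyz":[0,0,0],"turn":[0,0,0]}]' 0 40
python3 arc.py -.03 9
```

```text
time_s: 80.45
eef_pos: [0.4298, 0.2142, 0.1246]
tool_rot: [[0.0, 0.996, -0.094], [-0.01, -0.094, -0.996], [-1.0, 0.001, 0.01]]
force: [-0.0, -1.2, -2.0]
width: 0.123
t 80.45 theta 0.206 r 0.1907 lat -0.0019 F [-0.  -1.2 -2. ] w 1.05
[ 0.57 -0.04 -0.01] [ 0.56 -0.09 -0.01] [ 0.56 -0.08 -0.01] [ 0.57 -0.06 -0.01] [ 0.57 -0.04 -0.01] [ 0.57 -0.02 -0.01] [ 0.57 -0.01 -0.01] [ 0.57  0.01 -0.01] [ 0.57  0.03 -0.01]
```

```bash
python3 -m jog '[{"xyz":[0.5,-0.1,0],"turn":[0,0,0]},{"xyz":[0.5,-0.1,0],"turn":[0,0,0]},{"xyz":[0.5,-0.1,0],"turn":[0,0,0]},{"xyz":[0.5,-0.1,0],"turn":[0,0,0]},{"xyz":[0.5,0,0],"turn":[0,0,0]},{"xyz":[0.4,0,0],"turn":[0,0,0]},{"xyz":[0.4,0,0],"turn":[0,0,0]},{"xyz":[0,0,0],"turn":[0,0,0]},{"xyz":[0,0,0],"turn":[0,0,0]},{"xyz":[0,0,0],"turn":[0,0,0]}]' 0 40
python3 arc.py -.02 3
```

```text
time_s: 81.7
eef_pos: [0.4264, 0.2144, 0.0931]
tool_rot: [[0.004, 0.996, -0.094], [-0.013, -0.094, -0.996], [-1.0, 0.005, 0.012]]
force: [1.1, -1.2, 2.7]
width: 0.121
t 81.7 theta 0.04 r 0.1902 lat -0.0019 F [ 1.1 -1.2  2.7] w 1.03
[ 0.38  0.   -0.  ] [ 0.38 -0.01 -0.  ] [ 0.38  0.   -0.  ]
```

```bash
python3 -m jog '[{"xyz":[0.2,0,0],"turn":[0,0,0]},{"xyz":[0.2,0,0],"turn":[0,0,0]},{"xyz":[0.2,0,0],"turn":[0,0,0]},{"xyz":[0.2,0,0],"turn":[0,0,0]},{"xyz":[0,0,0],"turn":[0,0,0]},{"xyz":[0,0,0],"turn":[0,0,0]},{"xyz":[0,0,0],"turn":[0,0,0]},{"xyz":[0,0,0],"turn":[0,0,0]},{"xyz":[0,0,0],"turn":[0,0,0]},{"xyz":[0,0,0],"turn":[0,0,0]}]' 0 40
python3 arc.py -.02 3;python3 - <<'E'
from h import *
st,_=snap('wrist','w28');snap('scene','s28')
a=cv2.imread('pics/s28.png');cv2.imwrite('pics/c28.png',cv2.resize(a[100:240,230:410],None,fx=4,fy=4,interpolation=cv2.INTER_CUBIC))
E
```

```text
time_s: 82.95
eef_pos: [0.4265, 0.2143, 0.0931]
tool_rot: [[0.009, 0.995, -0.095], [-0.021, -0.094, -0.995], [-1.0, 0.011, 0.02]]
force: [0.7, -1.8, 5.1]
width: 0.121
t 82.95 theta 0.04 r 0.1901 lat -0.002 F [ 0.7 -1.8  5.1] w 1.03
[ 0.38 -0.   -0.01] [ 0.38 -0.01 -0.01] [ 0.38 -0.   -0.01]
```

View pics/c28.png

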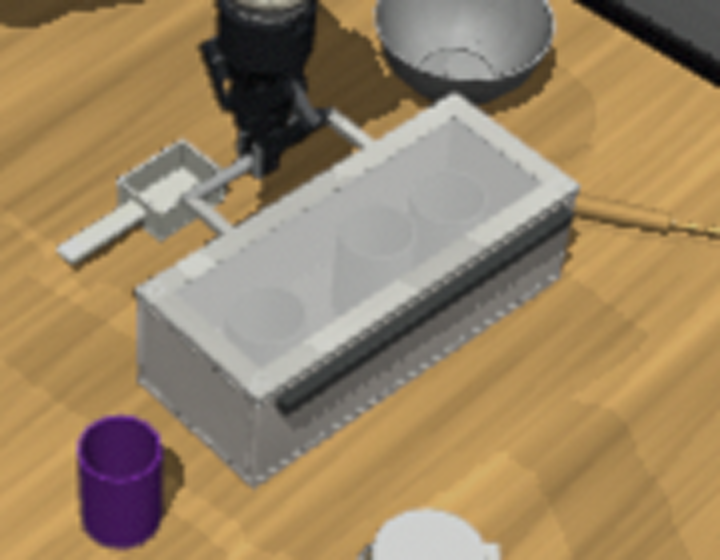

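The cover looks seated in the scene view: the bar's ends at (277.5,148) and (314,129) match the closed start picture. The upward reaction is rising, so the bar slipped about 7 mm in the grip. I press slightly to make sure before letting go.

```bash
python3 -m jog '[{"xyz":[0.3,0,0],"turn":[0,0,0]},{"xyz":[0.3,0,0],"turn":[0,0,0]},{"xyz":[0.3,0,0],"turn":[0,0,0]},{"xyz":[0.4,0,0],"turn":[0,0,0]},{"xyz":[0.4,0,0],"turn":[0,0,0]},{"xyz":[0.4,0,0],"turn":[0,0,0]},{"xyz":[0.4,0,0],"turn":[0,0,0]},{"xyz":[0.4,0,0],"turn":[0,0,0]},{"xyz":[0.4,0,0],"turn":[0,0,0]},{"xyz":[0,0,0],"turn":[0,0,0]}]' 0 40
python3 arc.py -.02 3;python3 - <<'E'
from h import *
a=cv2.imread('pics/scene0.png');snap('scene','s29');b=cv2.imread('pics/s29.png')
s=(slice(100,240),slice(230,410))
cv2.imwrite('pics/c29.png',cv2.resize(np.vstack([a[s],b[s]]),None,fx=2.1,fy=2.1,interpolation=cv2.INTER_CUBIC))
E
```

```text
time_s: 84.3
eef_pos: [0.4268, 0.2142, 0.0931]
tool_rot: [[0.034, 0.995, -0.095], [-0.044, -0.093, -0.995], [-0.998, 0.038, 0.041]]
force: [1.1, -1.6, -3.5]
width: 0.123
t 84.3 theta 0.04 r 0.1898 lat -0.0021 F [ 1.1 -1.6 -3.5] w 1.05
[ 0.38 -0.05 -0.02] [ 0.38 -0.02 -0.02] [ 0.38 -0.01 -0.02]
```

View pics/c29.png

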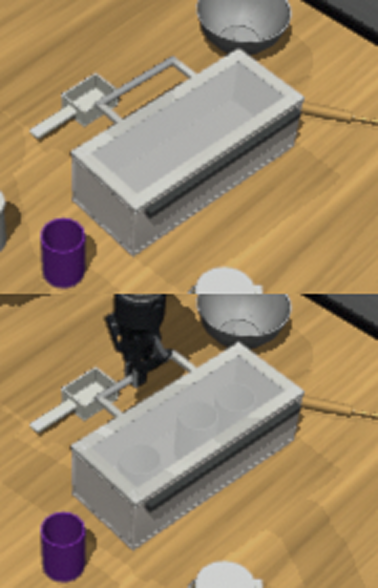

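The z is stuck while the wrist tilts, and the force is about -3.5 N, so this may be a joint limit rather than contact. Checking the joints.

```bash
python3 go.py .4266 .2163 .0855 -5.2; python3 - <<'E'
from h import *
for n in ('scene',):
  for f in ('scene0','s29'):
    pass
# predicted bar elbows/bar ends for theta 0 and 0.04
psi=-.087;u=np.array([np.cos(psi),np.sin(psi)]);v=np.array([-u[1],u[0]]);H=np.array([.4266,.2155])+.19*u
for th in (0,.04):
    for r in (.19,.14):
        P=[np.r_[H-r*np.cos(th)*u+s*v,.1045+r*np.sin(th)] for s in (-.075,.075)];print(th,r,proj('scene',P).round(1).tolist(),proj('wrist',P,bot.state()).round(1).tolist())
E
```

```text
t 84.35 pos [0.4268 0.2142 0.0927] d_cm(tool) [ 0.71 -0.07 -0.24] turn [-0.18  2.35 -2.18] F [ 1.4 -2.6 -2.5] w 1.02 q [-0.34  0.54 -0.33  2.25  0.55  0.43 -1.24]
0 0.19 [[276.7, 148.8], [312.1, 128.1]] [[287.2, 430.5], [285.6, 94.6]]
0 0.14 [[287.1, 157.8], [322.6, 136.4]] [[392.4, 425.9], [433.2, 94.1]]
0.04 0.19 [[276.8, 147.1], [312.3, 126.4]] [[288.3, 445.1], [287.0, 95.4]]
0.04 0.14 [[287.1, 156.5], [322.7, 135.2]] [[396.2, 436.2], [440.6, 94.7]]
```

```bash
python3 - <<'E'
from h import *
a=cv2.imread('pics/scene0.png',0).astype(np.float32);b=cv2.imread('pics/s29.png',0).astype(np.float32)
def sh(y0,y1,x0,x1):
    T=b[y0:y1,x0:x1];best=[]
    A=cv2.resize(a[y0-6:y1+6,x0-6:x1+6],None,fx=4,fy=4,interpolation=cv2.INTER_CUBIC);T4=cv2.resize(T,None,fx=4,fy=4,interpolation=cv2.INTER_CUBIC)
    r=cv2.matchTemplate(A,T4,cv2.TM_CCOEFF_NORMED);_,m,_,l=cv2.minMaxLoc(r);return (l[0]/4-6,l[1]/4-6),round(m,3)
print('elbow',sh(142,160,274,292),'bararms r',sh(126,140,314,328),'cover corner',sh(160,180,262,280),'box bottom',sh(195,222,275,300),'rear right',sh(135,155,360,378))
s=(slice(135,165),slice(265,330))
cv2.imwrite('pics/c30.png',cv2.resize(np.vstack([cv2.imread('pics/scene0.png')[s],cv2.imread('pics/s29.png')[s]]),None,fx=9,fy=9,interpolation=cv2.INTER_NEAREST))
E
```

```text
elbow ((0.0, 0.0), 0.984) bararms r ((0.5, 0.25), 0.829) cover corner ((0.0, 0.25), 0.98) box bottom ((0.0, 0.0), 0.987) rear right ((0.0, 0.0), 0.998)
```

View pics/c30.png

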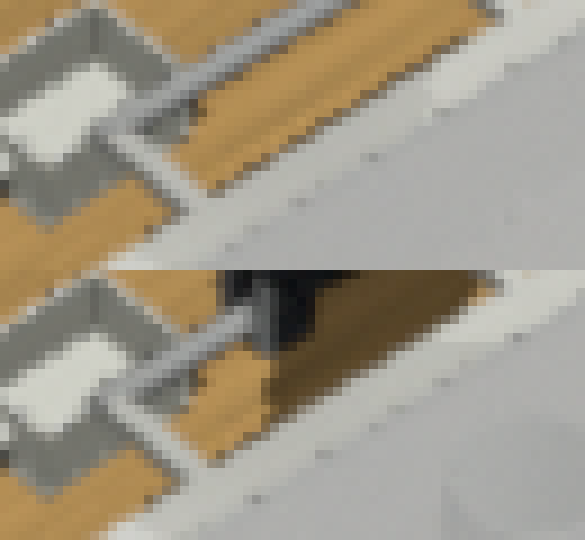

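The elbow patch shows zero shift against the closed start picture, where 0.04 rad would give about 1.7 px. So the cover is shut and the fingers just slid on the bar. Let go and rise.

```bash
python3 -m jog '[{"xyz":[0,0,0],"turn":[0,0,0]},{"xyz":[0,0,0],"turn":[0,0,0]},{"xyz":[0,0,0],"turn":[0,0,0]},{"xyz":[0,0,0],"turn":[0,0,0]},{"xyz":[-0.6,0,0],"turn":[0,0,0]},{"xyz":[-1,0,0],"turn":[0,0,0]},{"xyz":[-1.5,0,0],"turn":[0,0,0]},{"xyz":[-2,0,0],"turn":[0,0,0]},{"xyz":[-2,0,0],"turn":[0,0,0]},{"xyz":[-2,0,0],"turn":[0,0,0]}]' 4.0 40
python3 -m jog '[{"xyz":[-2.5,0,0],"turn":[0,0,0]},{"xyz":[-2.5,0,0],"turn":[0,0,0]},{"xyz":[-2.5,0,0],"turn":[0,0,0]},{"xyz":[-2.5,0,0],"turn":[0,0,0]},{"xyz":[-2,0,0],"turn":[0,0,0]},{"xyz":[0,0,0],"turn":[0,0,0]},{"xyz":[0,0,0],"turn":[0,0,0]},{"xyz":[0,0,0],"turn":[0,0,0]},{"xyz":[0,0,0],"turn":[0,0,0]},{"xyz":[0,0,0],"turn":[0,0,0]}]' 4.0 40
python3 - <<'E'
from h import *
snap('scene','s31');snap('wrist','w31')
a=cv2.imread('pics/scene0.png',0).astype(np.float32);b=cv2.imread('pics/s31.png',0).astype(np.float32)
def sh(y0,y1,x0,x1):
    A=cv2.resize(a[y0-6:y1+6,x0-6:x1+6],None,fx=4,fy=4,interpolation=cv2.INTER_CUBIC);T4=cv2.resize(b[y0:y1,x0:x1],None,fx=4,fy=4,interpolation=cv2.INTER_CUBIC)
    r=cv2.matchTemplate(A,T4,cv2.TM_CCOEFF_NORMED);_,m,_,l=cv2.minMaxLoc(r);return (l[0]/4-6,l[1]/4-6),round(m,3)
print('elbow',sh(142,160,274,292),'arm r',sh(125,140,306,328))
E
```

```text
time_s: 85.6
eef_pos: [0.4226, 0.2197, 0.1875]
tool_rot: [[0.031, 0.995, -0.095], [-0.042, -0.094, -0.995], [-0.999, 0.035, 0.038]]
force: [0.3, 0.1, -0.2]
width: 0.469
time_s: 86.85
eef_pos: [0.4154, 0.2242, 0.3173]
tool_rot: [[0.035, 0.995, -0.094], [-0.04, -0.092, -0.995], [-0.999, 0.038, 0.036]]
force: [0.1, -0.3, -0.1]
width: 0.467
elbow ((0.0, 0.0), 0.998) arm r ((0.25, 0.0), 0.723)
```

View pics/s31.png

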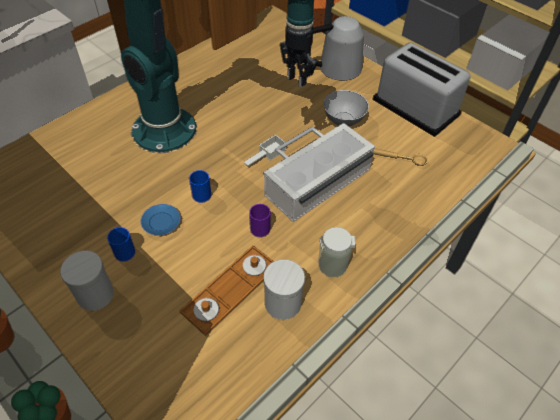

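View pics/w31.png

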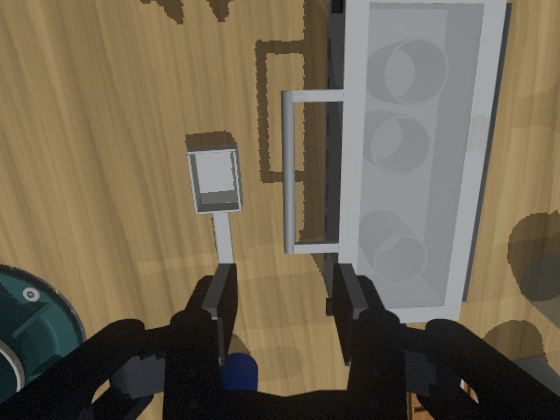

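The cover is closed with three upright open cans visible through it. Both caps lie in the tray at (254,265) and (206,309), the bystanders are in place, and the hand is clear. Handing in.

```bash
python3 -c "
from plant import bot
print(bot.job_done())"
```

```text
the job is handed in; nothing more can be done
None
```

I opened the cover to about 1.86–1.9 rad and laid the two caps knob up in the tray's outer bays. Then I stood the three aluminium cans open in the box, lowered the cover by its bar at about 0.2 rad/s at the end, let go, and handed in at about 87 s.

**Last checks that agreed:**
- The closed handle matches the starting picture to within about 0.25 px. Being 0.04 rad open would have shifted it about 1.7 px.
- The three cans look upright through the cover. Just before closing they measured +97, +28 and -98 mm along the box, with no sideways offset over 9 mm.
- Both caps lie flat in their bays. The bystanders and the blue and purple cans look unmoved.

**What disagreed:**
- **Middle can:** it was moved about 25–30 mm after I placed it. I took this to be the announced knock and left it, since it was upright and within limits.
- **Cover height:** at closing, the tool position implied 0.04 rad, because the bar had slipped about 7 mm in the fingers. I relied on the pictures there.
- **Can height:** at release, the tool heights put the cans about 3–6 mm above the box floor. The pictures afterwards showed them standing on it.

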